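# Load and start the relay tester

## Task

Squeeze the two spring catches of the tester's clip-on guard, lift the guard off and set it down upright on the bench, then plug every relay from the mat fully down into a free socket, one to a socket. Click the guard back on, fully down with both catches sprung out, and only then press the keys in order: the round power key, the square range key, the long start key. Do not press the keys while the guard is off, and leave the other things on the bench where they are.

Things in the scene. Friction and masses are not known exactly. Their poses are not given: they have to be found in the camera images.
- tester: Relay tester: grey metal case 170 (x) x 220 (y) x 50 mm high, fixed to the bench, keys along its front (-x). Origin: centre of its underside; z up. Flat deck 50 mm above the bench. Four pockets at x = +35, y = -66, -26, +26, +66 mm, under the guard at first, each 27 (x) x 31 (y) mm, 14 mm deep below the deck, mouth chamfered 2 mm: 1.5 mm play each side of a relay.
- seat (a point): Point on the tester's deck, at its x = +35 mm, y = 0, where the guard's origin lies when on; axes as the tester's. Flared guides 10 mm high leave the guard 2 mm (x) and 3 mm (y) of play each side. At x = -27 to -40 and +27 to +40 mm, 18 mm wide in y, stand two steel keepers 20 mm high, whose lips hold the teeth of the guard's catches.
- guard: Clip-on guard: smoked see-through box cover, open below, 50 (x) x 172 (y) x 62 mm high, about 0.19 kg. Origin: centre of its lower edge; z up. A black ribbed push pad in the middle of each long side; squeezed together between two fingers they draw in the teeth, and the same grip lifts it. Goes on either way round: lower it squeezed and let go, or set it squarely in its guides and press its top with about 12 N until both teeth snap.
- pad_front (a point): Centre of the outer face of the guard's push pad at its -x side, 45 mm above its lower edge. Pads are 22 mm wide, 18 mm high. The opposite pad faces +x; the faces are 68 mm apart when out, 52 mm fully squeezed. The guard's top is 17 mm above the pads' centres.
- catch_front (a joint): How far the push pad at the -x side of the guard is pushed in, m: 0 out (tooth locked if the guard is on) to 0.008 fully in; free by 0.007 at most. Spring: 2 N at first, 5 N fully in.
- catch_back (a joint): The same of the pad at its +x side.
- relay1: Plug-in relay (2 to 4 of these are there, the others absent): a black block 24 (x) x 28 (y) mm, 47 mm high in all: body from 9 to 47 mm, four brass blades and four corner feet (21.5 x 25.5 mm over all) below it, on which it stands. 0.045 kg. Origin: centre of its underside (ends of the feet); z up. In a socket its origin lies on the pocket's floor, its 28 mm side along the tester's y (either way round), and it stands 33 mm above the deck.
- relay2: Plug-in relay (2 to 4 of these are there, the others absent): a black block 24 (x) x 28 (y) mm, 47 mm high in all: body from 9 to 47 mm, four brass blades and four corner feet (21.5 x 25.5 mm over all) below it, on which it stands. 0.045 kg. Origin: centre of its underside (ends of the feet); z up. In a socket its origin lies on the pocket's floor, its 28 mm side along the tester's y (either way round), and it stands 33 mm above the deck.
- relay3: Plug-in relay (2 to 4 of these are there, the others absent): a black block 24 (x) x 28 (y) mm, 47 mm high in all: body from 9 to 47 mm, four brass blades and four corner feet (21.5 x 25.5 mm over all) below it, on which it stands. 0.045 kg. Origin: centre of its underside (ends of the feet); z up. In a socket its origin lies on the pocket's floor, its 28 mm side along the tester's y (either way round), and it stands 33 mm above the deck.
- relay4: Plug-in relay (2 to 4 of these are there, the others absent): a black block 24 (x) x 28 (y) mm, 47 mm high in all: body from 9 to 47 mm, four brass blades and four corner feet (21.5 x 25.5 mm over all) below it, on which it stands. 0.045 kg. Origin: centre of its underside (ends of the feet); z up. In a socket its origin lies on the pocket's floor, its 28 mm side along the tester's y (either way round), and it stands 33 mm above the deck.
- key_power (a joint): Round power key, 22 mm across, at x = -56, y = -85 mm of the tester, its top 9 mm above the deck when up: how far it is down, m, 0 to 0.005. All three keys are spring keys: 2 N at first, 4.5 N fully down, and count as pressed beyond 0.003. They spring back.
- key_range (a joint): Small square range key, 20 mm, at x = -56, y = -40 mm of the tester, top 9 mm above the deck: how far it is down, m, 0 to 0.005.
- key_start (a joint): Long start key, 18 (x) x 42 (y) mm, at x = -56, y = +13 mm of the tester, top 9 mm above the deck: how far it is down, m, 0 to 0.005.
- parts_mat: Grey rubber mat 260 (x) x 150 (y) x 2 mm, fixed, on which the relays stand. Origin: centre of its underside.
- free_mat: The same mat on the other side of the tester, empty: room to set the guard down. Origin: centre of its underside.
- flasher: Bystander: round metal flasher can, 25 mm across, 44 mm high, near one end of the parts mat (+x).
- carton_small: Bystander: small carton 24 x 36 x 44 mm, near the other end of the parts mat (-x).
- oil_filter: Bystander: oil filter, 68 mm across, 74 mm high, behind the tester.
- bearing: Bystander: ball bearing lying flat, 52 mm across, 15 mm high.
- tape: Bystander: roll of tape, 90 mm across, 24 mm high.
- plug: Bystander: spark plug lying down, 84 mm long, 20 mm across.
- driver: Bystander: screwdriver lying down, 190 mm long.
- carton_long: Bystander: carton 60 x 130 x 50 mm behind the tester.

How it is judged:
On the way, in this order (a step that is already met when the one before it is completed fails the run):
1. the guard is unlatched, lifted off and set down upright on the bench, clear of the tester (height (world z) of guard below 0.02 m and angle between guard's own z axis and vertical below 0.15 rad and horizontal distance between guard and seat above 0.12 m and linear speed of guard below 0.03 m/s and contact force between the fingers and guard below 0.2 N), for 0.2 s.
2. every relay sits fully down in a socket, the guard still off (z of relay1 in the frame of tester between 0.03 and 0.0385 m and x of relay1 in the frame of tester between 0.03 and 0.04 m and angle between the z axis of each of relay1, relay2, relay3, relay4 and the z axis of tester, either way round below 0.08 rad and (y of relay1 in the frame of tester between -0.071 and -0.061 m or y of relay1 in the frame of tester between -0.031 and -0.021 m or y of relay1 in the frame of tester between 0.021 and 0.031 m or y of relay1 in the frame of tester between 0.061 and 0.071 m) and z of relay2 in the frame of tester between 0.03 and 0.0385 m and x of relay2 in the frame of tester between 0.03 and 0.04 m and (y of relay2 in the frame of tester between -0.071 and -0.061 m or y of relay2 in the frame of tester between -0.031 and -0.021 m or y of relay2 in the frame of tester between 0.021 and 0.031 m or y of relay2 in the frame of tester between 0.061 and 0.071 m) and z of relay3 in the frame of tester between 0.03 and 0.0385 m and x of relay3 in the frame of tester between 0.03 and 0.04 m and (y of relay3 in the frame of tester between -0.071 and -0.061 m or y of relay3 in the frame of tester between -0.031 and -0.021 m or y of relay3 in the frame of tester between 0.021 and 0.031 m or y of relay3 in the frame of tester between 0.061 and 0.071 m) and z of relay4 in the frame of tester between 0.03 and 0.0385 m and x of relay4 in the frame of tester between 0.03 and 0.04 m and (y of relay4 in the frame of tester between -0.071 and -0.061 m or y of relay4 in the frame of tester between -0.031 and -0.021 m or y of relay4 in the frame of tester between 0.021 and 0.031 m or y of relay4 in the frame of tester between 0.061 and 0.071 m) and horizontal distance between guard and seat above 0.08 m), for 0.3 s.
3. the guard is back on, fully down, both catches sprung out (z of guard in the frame of tester below 0.053 m and horizontal distance between guard and seat below 0.006 m and angle between the z axis of guard and the z axis of tester, either way round below 0.06 rad and value of joint each of catch_front, catch_back below 0.002 m), for 0.3 s.
4. the round power key is pressed (value of joint key_power above 0.003 m), for 0.05 s.
5. then the square range key (value of joint key_range above 0.003 m), for 0.05 s.
6. then the long start key (value of joint key_start above 0.003 m), for 0.05 s.
At the end, for the whole second after the job is handed in: Every relay present is in a socket (within 5 mm of its centre, not more than 2.5 mm above its floor, upright in it); the guard is on (within 6 mm of its seat, its lower edge within 3 mm of the deck, both catches out to within 2 mm) and at rest; the keys are up (all of step 3 and z of relay1 in the frame of tester between 0.03 and 0.0385 m and x of relay1 in the frame of tester between 0.03 and 0.04 m and angle between the z axis of each of relay1, relay2, relay3, relay4 and the z axis of tester, either way round below 0.08 rad and (y of relay1 in the frame of tester between -0.071 and -0.061 m or y of relay1 in the frame of tester between -0.031 and -0.021 m or y of relay1 in the frame of tester between 0.021 and 0.031 m or y of relay1 in the frame of tester between 0.061 and 0.071 m) and z of relay2 in the frame of tester between 0.03 and 0.0385 m and x of relay2 in the frame of tester between 0.03 and 0.04 m and (y of relay2 in the frame of tester between -0.071 and -0.061 m or y of relay2 in the frame of tester between -0.031 and -0.021 m or y of relay2 in the frame of tester between 0.021 and 0.031 m or y of relay2 in the frame of tester between 0.061 and 0.071 m) and z of relay3 in the frame of tester between 0.03 and 0.0385 m and x of relay3 in the frame of tester between 0.03 and 0.04 m and (y of relay3 in the frame of tester between -0.071 and -0.061 m or y of relay3 in the frame of tester between -0.031 and -0.021 m or y of relay3 in the frame of tester between 0.021 and 0.031 m or y of relay3 in the frame of tester between 0.061 and 0.071 m) and z of relay4 in the frame of tester between 0.03 and 0.0385 m and x of relay4 in the frame of tester between 0.03 and 0.04 m and (y of relay4 in the frame of tester between -0.071 and -0.061 m or y of relay4 in the frame of tester between -0.031 and -0.021 m or y of relay4 in the frame of tester between 0.021 and 0.031 m or y of relay4 in the frame of tester between 0.061 and 0.071 m) and value of joint each of key_power, key_range, key_start below 0.0015 m and linear speed of guard below 0.02 m/s); the robot touches nothing.
It fails at once if a key is pressed while the guard is not on (value of joint any of key_power, key_range, key_start above 0.003 m and (z of guard in the frame of tester above 0.055 m or z of guard in the frame of tester below 0.04 m or horizontal distance between guard and seat above 0.01 m)).
It fails at once if another thing on the bench is shifted more than 3 cm (distance of any of flasher, carton_small, oil_filter, bearing, tape, plug, driver, carton_long from where it was at the start of the episode above 0.03 m).
Of relay1, relay2, relay3, relay4 only 2 to 4 are there at a start; the rules pass over those that are not, and their reading is None.
At some moment in a run one of relay1, relay2, relay3, relay4, guard may be knocked a few centimetres aside while the robot is not near it.
It also fails if it takes over 210 s, if anything falls off the work surface, if the arm or the gripper's body presses on something with over 40 N, if the wrist force passes 120 N, or if a joint passes its speed limit or range.

## Robot

A 6-joint arm with a two-finger parallel gripper is mounted at the origin on the work surface. World frame = base frame: x ahead of the robot, y to its left, z up, the work surface at z = 0. Lengths are in m, angles in rad, forces in N, time in s.
With the tool pointing down it reaches from about 0.3 to 0.875 m from the base axis. Payload 6.4 kg.
Tool frame: the origin (TCP) lies between the finger pads; the fingertips stand tip_extent ahead of it and the grasp point (between the pads) lies 5 mm behind it (tip_extent is the distance from the TCP to the fingertips, in m); z points along the fingers, y is the direction in which the jaws open and shut (so a half turn about z gives the same grasp; the last joint's range is limited). The gripper opens to 85 mm and grips with 20 to 120 N. Pads are 22 mm wide; open, the fingers measure 114 mm over their backs; the gripper's body (76 mm by 85 mm) begins 54 mm behind the grasp point. The pads swing forward as they close: fully open they stand 13 mm farther back than shut.
Start: joints at [-1.54, 0.181, 1.607, -0, 1.354, -0.206], TCP at [0.135, -0.559, 0.245] pointing down, gripper open.
Joint ranges: [-2.99, 2.99], [-0.89, 2.07], [0.3, 2.58], [-1.14, 4.28], [0, 2.63], [-3.12, 3.12]. Speed limits (rad/s): [2.57, 2.57, 3.01, 3.14, 3.14, 3.14].

## Interface

Orientations are given as a unit quaternion [w, x, y, z].
In Python, from bench import * gives the robot as it stands.
- The arm moves only by the shell command python3 -m jog 'ROWS'. ROWS is JSON, a list of rows, each a list of 3 entries, a list of its own where there are three numbers: the shift along the tool's x, y, z in mm, then the turn, a rotation vector about the tool's x, y, z in rad, then the opening, from 0 (shut) to 1 (fully open). A call has 1 to 20 rows; each row is the pose to reach, as a shift and turn from the pose measured when the call began, along the tool's axes at that moment; what a row does not reach only later rows make up. A row lasts 1/12 s, in which the tool goes at most 41.7 mm and 7.16 degrees, less where a joint would pass 70% of its speed; a pose out of reach is approached as far as the arm can. A call with a gripper value outside its range is refused whole. The fingers move at their own pace and stop on an object; the grip force is fixed at half the most. Time passes only in rows, so rows that repeat a pose let the fingers close. It gives the time, the measured TCP pose, the force and the opening at its end, in the units of the state.
- get_obs(): the state, without advancing time (a new reading comes with each control period).
- camera(name): name is "scene" or "top"; returns (picture, depth): 420x560x3 uint8, red, green, blue; 420x560 float32, m along the optical axis (not along the pixel's ray), 0 where there is no reading.
- get_calibration(name): a dict with "fx", "fy", "cx", "cy" (pixels), "k1" (the pictures are not rectified: a ray, as slopes to the right and down, at radius r is drawn at 1 + k1 r^2 times it, then the intrinsics apply), "world_from_camera" (4x4, takes a point from camera to world coordinates). Camera axes: x right, y down, z forward; pixel columns grow to the right and rows downward; lengths in m; the calibration is good to about 2 mm. A picture is of the moment at which its call begins. get_calibration takes no time and is no camera call.
- hand_in(): hands the job in, once; it reports no verdict.
The state is a dict: "time_s": time; "q": joint angles; "dq": joint speeds; "joint_efforts": joint torques, N m; "eef_pos": TCP position; "eef_rot": TCP orientation; "wrist_force": force on the tool from outside, world axes, zero at the start; "torque": the same for the moment, N m; "opening": opening from 0.0 (shut) to 1.0 (fully open).
Only numpy, scipy, OpenCV 4.12 (cv2) and the standard library are available. Lean on these libraries where they do the work, as an engineer would, in place of code of your own. Each camera call takes 0.05 s, during which the arm holds its last target.

## Working session

There is one attempt and no reset: what is moved stays moved. The work goes in short steps, Python scripts to look and compute and a shell command to move; the robot and the scene stay as the last step left them, time stands still between calls to the robot, and variables do not carry over. Pictures are saved under pics/ and viewed, and the job is handed in when it is done.

```bash
ls; mkdir -p pics
python3 - <<'E'
from bench import *
import cv2
o=get_obs();print(o)
for n in("scene","top"):
    c=get_calibration(n);print(n,c)
    p,d=camera(n);cv2.imwrite(f"pics/{n}0.png",cv2.cvtColor(p,cv2.COLOR_RGB2BGR));
    import numpy as np;np.save(f"{n}_d.npy",d)
E
```

```text
pics
{'time_s': 0.0, 'q': array([-1.54029986e+00,  1.81530347e-01,  1.60805028e+00, -9.81714042e-06,
        1.35378396e+00, -2.06268664e-01]), 'dq': array([ 0.00090707, -0.00011072, -0.00046564,  0.00250845, -0.00139214,
        0.0006749 ]), 'joint_efforts': array([ 8.08525638e-04, -4.44868255e+01, -3.51340592e+01, -1.53515512e-04,
        8.95242876e-03,  2.67142417e-05]), 'eef_pos': array([ 0.13488624, -0.55839508,  0.24436971]), 'eef_rot': array([-8.82966226e-04,  9.93000449e-01,  1.18107258e-01,  7.29897984e-05]), 'wrist_force': array([-0.64757202, -0.22038525,  0.04732508]), 'torque': array([-0.02503128,  0.01524796, -0.0405556 ]), 'opening': 0.9978905384054426}
scene {'fx': 497.1580345342692, 'fy': 497.1580345342692, 'cx': 274.5720938258861, 'cy': 210.41719010863875, 'k1': 0.0299482366524268, 'world_from_camera': array([[ 0.77698678,  0.53393824, -0.33346889,  1.10926544],
       [ 0.62937286, -0.64753571,  0.42963624, -0.67297674],
       [ 0.0134662 , -0.54369795, -0.83917293,  1.42446933],
       [ 0.        ,  0.        ,  0.        ,  1.        ]])}
top {'fx': 397.72955709650887, 'fy': 397.72955709650887, 'cx': 283.16639291811305, 'cy': 210.26620219947426, 'k1': -0.08383596358118163, 'world_from_camera': array([[ 2.68273964e-02, -9.88213675e-01,  1.50711720e-01,
         3.85273214e-01],
       [-9.99633207e-01, -2.70796472e-02,  3.78726579e-04,
        -1.01633770e-02],
       [ 3.70695742e-03, -1.50666600e-01, -9.88577682e-01,
         1.31756302e+00],
       [ 0.00000000e+00,  0.00000000e+00,  0.00000000e+00,
         1.00000000e+00]])}
```

View pics/scene0.png

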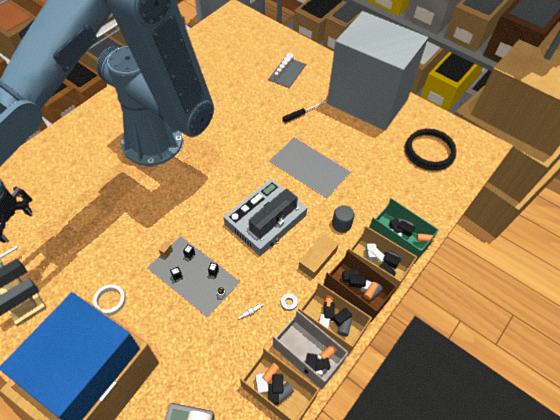

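View pics/top0.png

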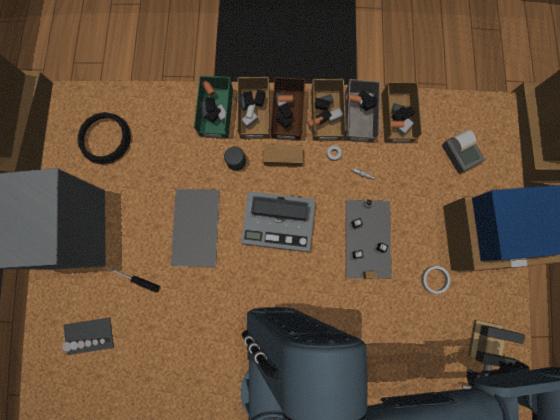

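Three relays are on the mat, around top-view pixels (357,223), (382,247) and (358,254). The tester is at about (280,220) with the guard on its +x side, and the free mat is to the left (+y). Next I'll write helpers and enlarge crops.

```bash
cat > h.py <<'E'
from bench import *
import cv2, numpy as np
from scipy.spatial.transform import Rotation as R
def K(c): return np.array([[c['fx'],0,c['cx']],[0,c['fy'],c['cy']],[0,0,1.]])
def D(c): return np.array([c['k1'],0,0,0,0.])
def ray(n,px):
    c=get_calibration(n); u=cv2.undistortPoints(np.array(px,float).reshape(-1,1,2),K(c),D(c)).reshape(-1,2)
    return np.c_[u,np.ones(len(u))],c['world_from_camera']
def atz(n,px,z):
    r,T=ray(n,px); d=r@T[:3,:3].T; o=T[:3,3]; return o+d*((z-o[2])/d[:,2])[:,None]
def proj(n,P):
    c=get_calibration(n); Ti=np.linalg.inv(c['world_from_camera'])
    return cv2.projectPoints(np.array(P,float).reshape(-1,3),cv2.Rodrigues(Ti[:3,:3])[0],Ti[:3,3],K(c),D(c))[0].reshape(-1,2)
def cloud(n,d):
    h,w=d.shape; v,u=np.mgrid[:h,:w]; r,T=ray(n,np.stack([u,v],-1).reshape(-1,2))
    return ((r*d.reshape(-1,1))@T[:3,:3].T+T[:3,3]).reshape(h,w,3)
def crop(p,x0,y0,x1,y1,s,f,pts=None):
    q=cv2.resize(cv2.cvtColor(p[y0:y1,x0:x1],cv2.COLOR_RGB2BGR),None,fx=s,fy=s,interpolation=cv2.INTER_CUBIC)
    if pts is not None:
        for a in pts: cv2.circle(q,tuple(int(round(t)) for t in ((a-[x0,y0]+.5)*s)),2,(0,0,255),-1)
    for x in range(x0-x0%10+10,x1,10): cv2.line(q,((x-x0)*s,0),((x-x0)*s,6),(0,255,0),1); cv2.putText(q,str(x),((x-x0)*s,16),0,.35,(0,255,0))
    for y in range(y0-y0%10+10,y1,10): cv2.line(q,(0,(y-y0)*s),(6,(y-y0)*s),(0,255,0),1); cv2.putText(q,str(y),(8,(y-y0)*s),0,.35,(0,255,0))
    cv2.imwrite(f,q)
def pose():
    o=get_obs(); q=o['eef_rot']; return o['eef_pos'],R.from_quat([q[1],q[2],q[3],q[0]]),o
def rows(target,yaw,base=None):
    """shift (tool mm) and rotvec to reach tcp target, tool down, tool y at world angle yaw (mod pi)"""
    p,r,o=pose()
    best=None
    for k in (0,np.pi):
        y=np.array([np.cos(yaw+k),np.sin(yaw+k),0]); z=np.array([0,0,-1.]); x=np.cross(y,z)
        Rt=R.from_matrix(np.stack([x,y,z],1)); rv=(r.inv()*Rt).as_rotvec()
        if best is None or np.linalg.norm(rv)<np.linalg.norm(best): best=rv
    s=r.inv().apply(np.array(target)-p)*1000
    return np.round(s,1),np.round(best,4)
E
python3 - <<'E'
from h import *
p=cv2.cvtColor(cv2.imread('pics/top0.png'),cv2.COLOR_BGR2RGB)
crop(p,235,185,325,260,8,'pics/t_tester.png')
crop(p,335,190,405,290,6,'pics/t_mat.png')
p=cv2.cvtColor(cv2.imread('pics/scene0.png'),cv2.COLOR_BGR2RGB)
crop(p,215,170,315,260,7,'pics/s_tester.png')
crop(p,140,230,245,320,7,'pics/s_mat.png')
for n in('top','scene'):
    C=cloud(n,np.load(n+'_d.npy'))
    if n=='top':
        for (u,v) in [(280,209),(270,228),(357,223),(382,247),(358,254),(369,203),(371,275),(300,260)]: print(u,v,C[v,u].round(3))
E
```

```text
280 209 [0.572 0.    0.114]
270 228 [0.52  0.031 0.048]
357 223 [ 0.544 -0.249  0.049]
382 247 [ 0.469 -0.33   0.045]
358 254 [ 0.444 -0.252  0.05 ]
369 203 [ 0.612 -0.29   0.039]
371 275 [ 0.379 -0.294  0.048]
300 260 [ 0.422 -0.069  0.001]
```

View pics/t_tester.png

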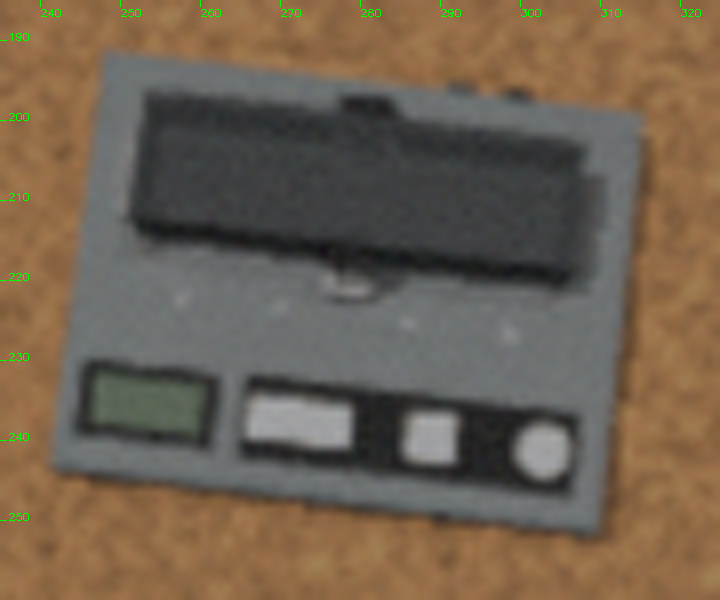

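View pics/t_mat.png

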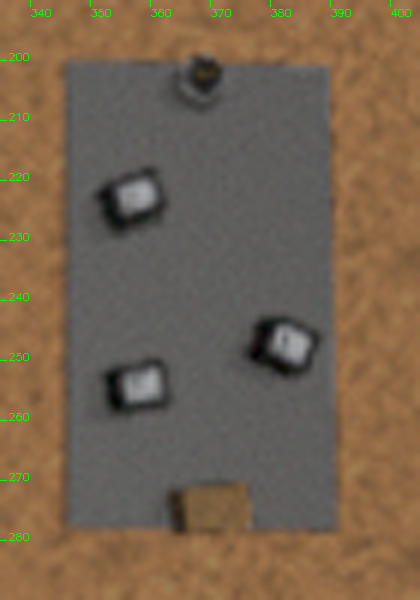

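View pics/s_tester.png

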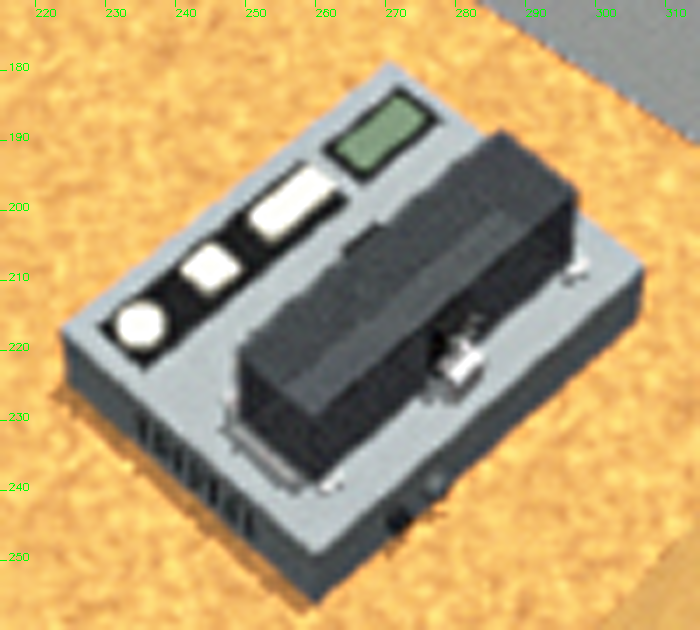

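View pics/s_mat.png

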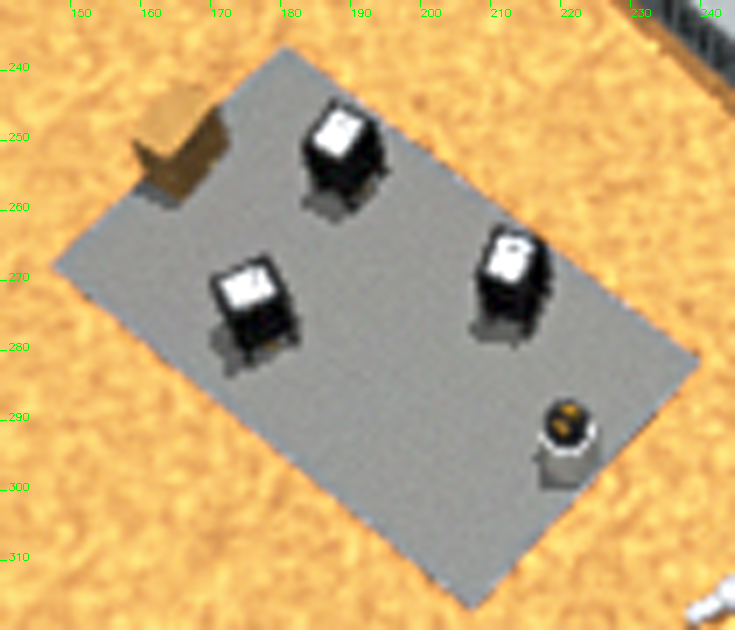

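```bash
python3 - <<'E'
import bench
print([ (n,getattr(bench,n)) for n in dir(bench) if not n.startswith('__')])
E
cat > fit1.py <<'E'
from h import *
from scipy.optimize import least_squares
def c2p(l,x0,y0,s): return (np.array(l,float)+.5)/s-.5+[x0,y0]
T=c2p([(107,52),(641,115),(600,536),(52,468),(543,449),(431,437),(299,422)],235,185,8)
S=c2p([(391,62),(644,265),(316,555),(62,330),(140,325),(210,267),(294,201)],215,170,7)
Pt=[(85,110,50),(85,-110,50),(-85,-110,50),(-85,110,50),(-56,-85,59),(-56,-40,59),(-56,13,59)]
Ps=[(-85,110,50),(85,110,50),(85,-110,50),(-85,-110,50),(-56,-85,59),(-56,-40,59),(-56,13,59)]
def W(v,P):
    P=np.array(P)/1000.;c,s=np.cos(v[2]),np.sin(v[2]);return np.c_[P[:,0]*c-P[:,1]*s+v[0],P[:,0]*s+P[:,1]*c+v[1],P[:,2]]
ft=lambda v:(proj('top',W(v,Pt))-T).ravel()
fs=lambda v:(proj('scene',W(v,Ps))-S).ravel()
for f in (ft,fs,lambda v:np.r_[ft(v),fs(v)]):
    r=least_squares(f,[.53,0,-.1]);print(r.x.round(4),np.abs(r.fun).round(1).max(),np.sqrt((r.fun**2).mean()))
E
python3 fit1.py
```

```text
[('MotionError', <class 'bench.MotionError'>), ('camera', <function make.<locals>.drawn_camera at 0x7f1b1c9c00e0>), ('get_calibration', <function make.<locals>.<lambda> at 0x7f1b1c9c0680>), ('get_obs', <function make.<locals>.<lambda> at 0x7f1b1c9c05e0>), ('hand_in', <function connect.<locals>.done at 0x7f1b1c937740>), ('tip_extent', 0.014)]
[ 0.5439  0.0054 -0.0906] 0.4 0.21986541659299308
[ 0.5437  0.0065 -0.0933] 0.5 0.19726835236143395
[ 0.5439  0.0059 -0.0918] 0.5 0.244630941628317
```

```bash
cat > relfit.py <<'E'
from h import *
from scipy.optimize import minimize
from scipy.spatial import ConvexHull
def mask(n,p,c,h=22):
    """dark/bright relay pixels near centre c"""
    u,v=c; g=p[v-h:v+h,u-h:u+h].astype(float)
    return g,(u-h,v-h)
def render(n,v,z0,org,h,ss=6):
    c,s=np.cos(v[2]),np.sin(v[2])
    P=np.array([(x*c-y*s+v[0],x*s+y*c+v[1],z) for x in(-.012,.012) for y in(-.014,.014) for z in(z0+.004,z0+.047)])
    q=(proj(n,P)-org+.5)*ss
    m=np.zeros((2*h*ss,2*h*ss),np.uint8); cv2.fillConvexPoly(m,cv2.convexHull(np.round(q*16).astype(np.int32)),255,shift=4)
    return cv2.resize(m,(2*h,2*h),interpolation=cv2.INTER_AREA)/255.
def fit(pics,v0,z0=.002,h=16,views=('top','scene'),bg=None):
    D=[]
    for n in views:
        c=proj(n,[[v0[0],v0[1],z0+.025]])[0]; org=np.round(c).astype(int)-h
        g=pics[n][org[1]:org[1]+2*h,org[0]:org[0]+2*h].astype(float).mean(2)
        b=np.median(g); D.append((n,org,np.clip(np.abs(g-b)-(18 if n=='top' else 60),0,25 if n=='top' else 40)/(25 if n=='top' else 40)))
    def cost(v): return sum(((render(n,v,z0,o,h)-m)**2).sum() for n,o,m in D)
    best=None
    for y in np.arange(-1.5,1.6,.3):
        r=minimize(cost,[v0[0],v0[1],y],method='Nelder-Mead',options=dict(initial_simplex=[[v0[0],v0[1],y],[v0[0]+.005,v0[1],y],[v0[0],v0[1]+.005,y],[v0[0],v0[1],y+.2]],xatol=1e-5,fatol=1e-4))
        if best is None or r.fun<best.fun: best=r
    return best.x,best.fun
if __name__=='__main__':
    P={n:cv2.cvtColor(cv2.imread(f'pics/{n}0.png'),cv2.COLOR_BGR2RGB) for n in('top','scene')}
    for c in [(.544,-.249),(.469,-.33),(.444,-.252)]:
        for vs in (('top',),('scene',),('top','scene')):
            x,f=fit(P,c,views=vs);print(vs,x.round(4),round(f,2))
        pts=[]
        cc,s=np.cos(x[2]),np.sin(x[2])
        W=[(a*cc-b*s+x[0],a*s+b*cc+x[1],.049) for a,b in[(.012,.014),(.012,-.014),(-.012,-.014),(-.012,.014)]]
        W+=[(a*cc-b*s+x[0],a*s+b*cc+x[1],.011) for a,b in[(.012,.014),(.012,-.014),(-.012,-.014),(-.012,.014)]]
        for n in P:
            for q in proj(n,W): 
                P[n]=P[n]
            globals().setdefault('acc',{}).setdefault(n,[]).extend(proj(n,W))
    crop(P['top'],340,210,395,265,10,'pics/o_top.png',acc['top']); crop(P['scene'],160,235,225,290,9,'pics/o_scene.png',acc['scene'])
E
python3 relfit.py
```

```text
('top',) [ 0.5449 -0.2491 -1.1765] 20.4
('scene',) [ 0.5448 -0.2502  0.5098] 28.49Traceback (most recent call last):
  File "relfit.py", line 30, in <module>
    x,f=fit(P,c,views=vs);print(vs,x.round(4),round(f,2))
        ~~~^^^^^^^^^^^^^^
  File "relfit.py", line 23, in fit
    r=minimize(cost,[v0[0],v0[1],y],method='Nelder-Mead',options=dict(initial_simplex=[[v0[0],v0[1],y],[v0[0]+.005,v0[1],y],[v0[0],v0[1]+.005,y],[v0[0],v0[1],y+.2]],xatol=1e-5,fatol=1e-4))
    res = _minimize_neldermead(fun, x0, args, callback, bounds=bounds,
                               **options)
    fxcc = func(xcc)
    fx = function(np.copy(x), *(wrapper_args + args))
  File "relfit.py", line 20, in cost
    def cost(v): return sum(((render(n,v,z0,o,h)-m)**2).sum() for n,o,m in D)
                        ~~~^^^^^^^^^^^^^^^^^^^^^^^^^^^^^^^^^^^^^^^^^^^^^^^^^^
  File "relfit.py", line 20, in <genexpr>
    def cost(v): return sum(((render(n,v,z0,o,h)-m)**2).sum() for n,o,m in D)
                              ~~~~~~^^^^^^^^^^^^
  File "relfit.py", line 11, in render
    q=(proj(n,P)-org+.5)*ss
       ~~~~^^^^^
  File "h.py", line 12, in proj
    c=get_calibration(n); Ti=np.linalg.inv(c['world_from_camera'])
ValueError: time passes only in moves, steps and waits
```

```bash
sed -i 's/get_calibration(n)/CAL(n)/g' h.py
cat >> h.py <<'E'
import json,os
_c={}
def CAL(n):
    if n not in _c: _c[n]=get_calibration(n)
    return _c[n]
E
python3 relfit.py
```

```text
('top',) [ 0.5449 -0.2491 -1.1765] 20.4
('scene',) [ 0.5448 -0.2502  0.5098] 28.49
('top', 'scene') [ 0.5452 -0.2501  0.4096] 50.45
('top',) [ 0.4687 -0.3322 -0.3518] 21.45
('scene',) [ 0.4666 -0.3317 -0.4464] 34.23
('top', 'scene') [ 0.4678 -0.3322 -0.4457] 58.78
('top',) [ 0.4447 -0.2526  0.1915] 22.4
('scene',) [ 0.4427 -0.2527  0.138 ] 33.05
('top', 'scene') [ 0.4439 -0.2524  0.1687] 57.53
```

View pics/o_top.png

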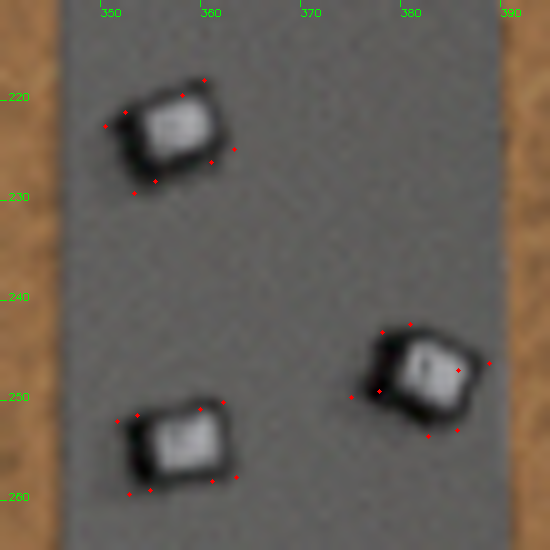

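View pics/o_scene.png

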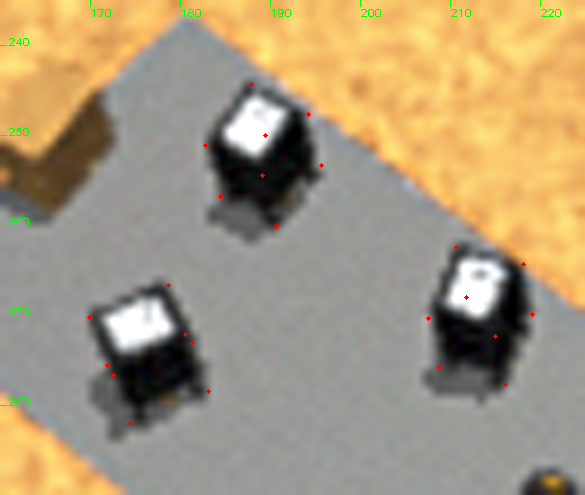

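Run:
```python
from h import *
print(rows([.5788,.0027,.2],-.092), pose()[1].as_matrix().round(3), pose()[2]['q'])
print(atz('top',[(175,189),(219,190),(215,267),(172,265)],.002).round(3))
```

```text
(array([ 563.2, -441.3,   45.3]), array([-1.100e-03, -1.200e-03, -1.242e+00])) [[ 0.972  0.235 -0.   ]
 [ 0.235 -0.972  0.002]
 [ 0.    -0.002 -1.   ]] [-1.54034156e+00  1.81468434e-01  1.60788935e+00 -5.60510590e-06
  1.35381005e+00 -2.06340900e-01]
[[0.649 0.359 0.002]
 [0.649 0.209 0.002]
 [0.391 0.209 0.002]
 [0.393 0.352 0.002]]
```

```bash
python3 -m jog '[[[563,-441,45],[0,0,-1.242],1],[[563,-441,45],[0,0,-1.242],1],[[563,-441,45],[0,0,-1.242],1],[[563,-441,45],[0,0,-1.242],1],[[563,-441,45],[0,0,-1.242],1],[[563,-441,45],[0,0,-1.242],1],[[563,-441,45],[0,0,-1.242],1],[[563,-441,45],[0,0,-1.242],1],[[563,-441,45],[0,0,-1.242],1],[[563,-441,45],[0,0,-1.242],1],[[563,-441,45],[0,0,-1.242],1],[[563,-441,45],[0,0,-1.242],1],[[563,-441,45],[0,0,-1.242],1],[[563,-441,45],[0,0,-1.242],1],[[563,-441,45],[0,0,-1.242],1],[[563,-441,45],[0,0,-1.242],1],[[563,-441,45],[0,0,-1.242],1],[[563,-441,45],[0,0,-1.242],1],[[563,-441,45],[0,0,-1.242],1],[[563,-441,45],[0,0,-1.242],1]]'
python3 - <<'E'
from h import *
print(rows([.5788,.0027,.088],-.092))
p,d=camera('scene'); cv2.imwrite('pics/s1.png',cv2.cvtColor(p,cv2.COLOR_RGB2BGR))
E
```

```text
time_s: 1.77
eef_pos: [0.5782, 0.0026, 0.1996]
eef_rot: [-0.001, 0.738, 0.674, -0.0]
wrist_force: [0.3, -1.1, -0.2]
opening: 0.998
(array([  0. ,   0.9, 111.6]), array([-0.002 , -0.0012,  0.0016]))
```

View pics/s1.png

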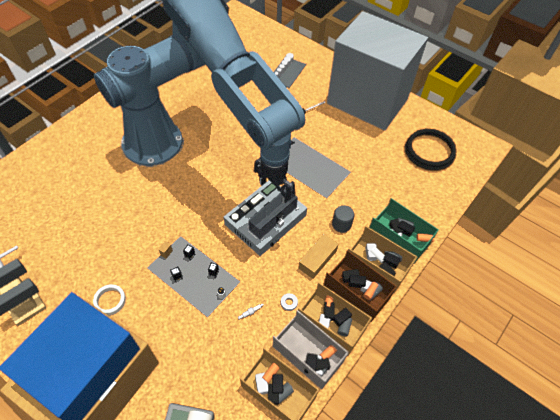

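The gripper is above the guard with the fingers on either side. Descending.

```bash
python3 -m jog '[[[0,1,40],[0,0,0],1],[[0,1,80],[0,0,0],1],[[0,1,112],[0,0,0],1],[[0,1,112],[0,0,0],1]]'
python3 - <<'E'
from h import *
print(rows([.5788,.0027,.088],-.092),get_obs()['wrist_force'])
for n in('scene','top'):
  p,d=camera(n); 
  crop(p,*((205,130,325,260,6) if n=='scene' else (235,150,335,260,5)),f'pics/{n}2.png')
E
```

```text
time_s: 2.15
eef_pos: [0.5727, 0.0011, 0.0811]
eef_rot: [-0.006, 0.74, 0.673, -0.004]
wrist_force: [-2.3, 0.4, -0.9]
opening: 0.996
(array([ 2.2,  5.8, -7. ]), array([-0.0143, -0.0022, -0.0025])) [-2.26965427  0.35126126 -0.8883489 ]
```

View pics/scene2.png

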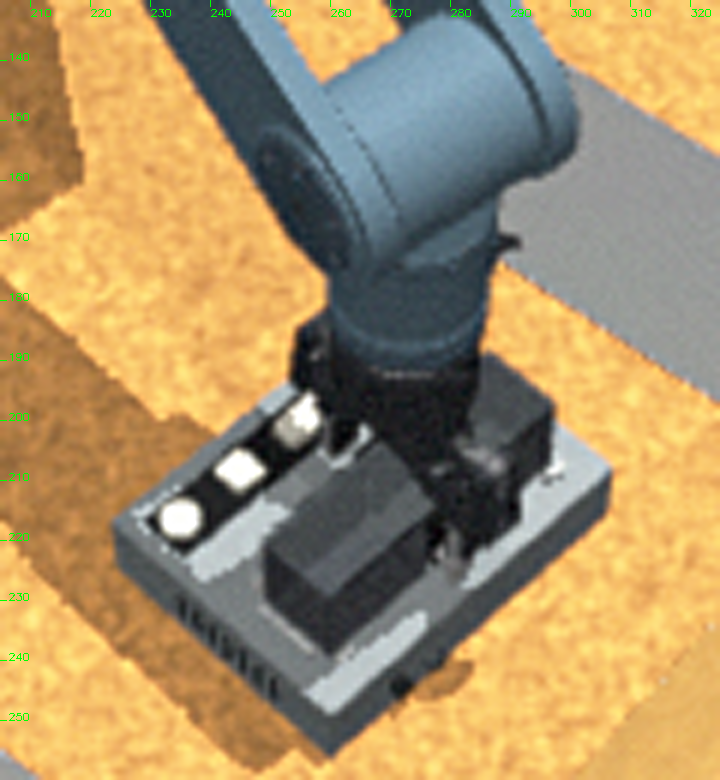

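Run:
```python
from h import *
print(rows([.5788,.0027,.088],-.092),get_obs()['wrist_force'])
```

```text
(array([ 2.1,  1. , -0.4]), array([-0.0043, -0.0013, -0.0019])) [1.52176112 0.77390174 0.06565593]
```

Settled. Now close.

```bash
python3 -m jog '[[[2,1,0],[-0.004,0,0],1],[[2,1,0],[-0.004,0,0],0.5],[[2,1,0],[-0.004,0,0],0.3],[[2,1,0],[-0.004,0,0],0.3],[[2,1,0],[-0.004,0,0],0.3],[[2,1,0],[-0.004,0,0],0.3],[[2,1,0],[-0.004,0,0],0.3],[[2,1,0],[-0.004,0,0],0.3],[[2,1,0],[-0.004,0,0],0.3],[[2,1,0],[-0.004,0,0],0.3]]'
python3 - <<'E'
from h import *
p,d=camera('scene')
crop(p,205,130,325,260,6,'pics/scene3.png')
E
```

```text
time_s: 3.08
eef_pos: [0.5801, 0.0022, 0.0905]
eef_rot: [0.001, 0.739, 0.673, 0.001]
wrist_force: [-3.5, -1.1, 11.8]
opening: 0.58
```

View pics/scene3.png

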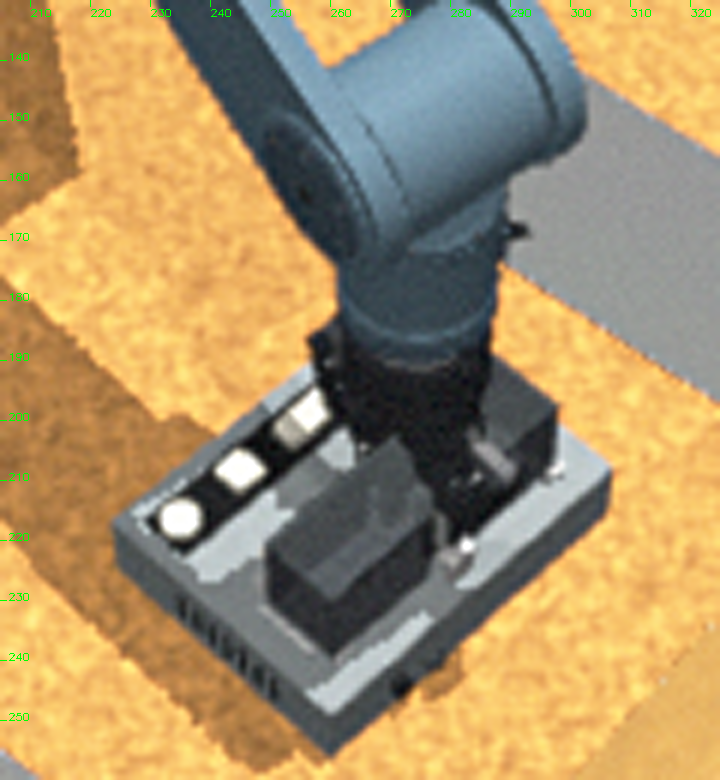

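Opening is 0.58 (about 50 mm), so both pads are fully squeezed. Lifting gently first.

```bash
python3 -m jog '[[[0,0,-4],[0,0,0],0.3],[[0,0,-8],[0,0,0],0.3],[[0,0,-14],[0,0,0],0.3],[[0,0,-20],[0,0,0],0.3],[[0,0,-30],[0,0,0],0.3],[[0,0,-40],[0,0,0],0.3],[[0,0,-55],[0,0,0],0.3],[[0,0,-70],[0,0,0],0.3],[[0,0,-85],[0,0,0],0.3],[[0,0,-95],[0,0,0],0.3],[[0,0,-95],[0,0,0],0.3]]'
python3 - <<'E'
from h import *
for n in('scene','top'):
  p,d=camera(n); 
  crop(p,*((205,110,325,260,5) if n=='scene' else (235,150,335,260,5)),f'pics/{n}4.png')
print(rows([.53,.285,.17],-.092))
E
```

```text
time_s: 4.05
eef_pos: [0.5815, 0.0019, 0.1889]
eef_rot: [0.003, 0.739, 0.673, 0.003]
wrist_force: [0.1, -0.6, -1.9]
opening: 0.574
(array([276.9, -76.1,  15.7]), array([ 0.0037, -0.0003, -0.0014]))
```

View pics/scene4.png

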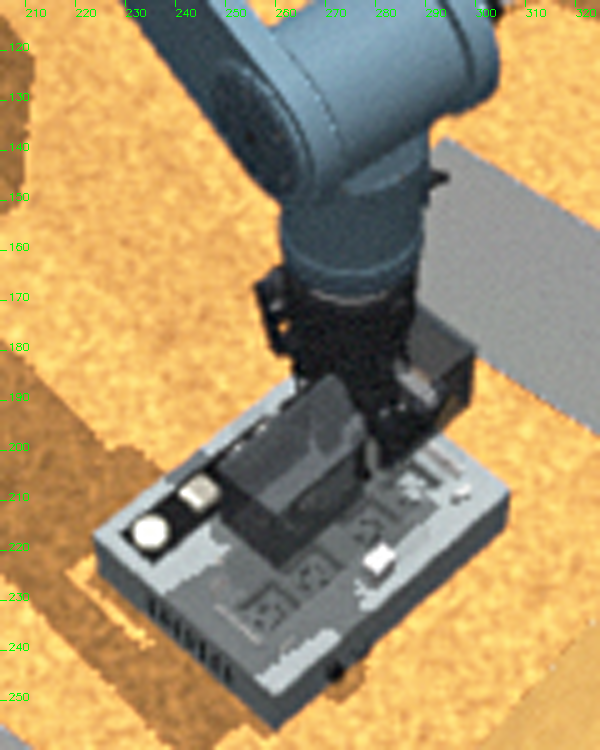

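The guard is off and all four pockets look empty. Carrying it to the free mat.

```bash
python3 -m jog '[[[25,-7,0],[0,0,0],0.3],[[55,-15,0],[0,0,0],0.3],[[85,-23,0],[0,0,0],0.3],[[115,-31,4],[0,0,0],0.3],[[145,-40,8],[0,0,0],0.3],[[175,-48,12],[0,0,0],0.3],[[205,-56,16],[0,0,0],0.3],[[235,-64,16],[0,0,0],0.3],[[262,-71,16],[0,0,0],0.3],[[277,-76,16],[0,0,0],0.3],[[277,-76,16],[0,0,0],0.3],[[277,-76,16],[0,0,0],0.3],[[277,-76,40],[0,0,0],0.3],[[277,-76,65],[0,0,0],0.3],[[277,-76,90],[0,0,0],0.3],[[277,-76,110],[0,0,0],0.3],[[277,-76,125],[0,0,0],0.3],[[277,-76,133],[0,0,0],0.3],[[277,-76,133],[0,0,0],0.3],[[277,-76,133],[0,0,0],0.3]]'
python3 - <<'E'
from h import *
print(rows([.53,.285,.0425],-.092))
E
```

```text
time_s: 5.82
eef_pos: [0.5307, 0.2842, 0.0526]
eef_rot: [0.001, 0.74, 0.673, 0.001]
wrist_force: [-0.2, -0.3, -1.5]
opening: 0.576
(array([ 0.7, -0.8, 10.1]), array([ 0.003 ,  0.0001, -0.0024]))
```

```bash
python3 -m jog '[[[0,0,3],[0,0,0],0.3],[[0,0,6],[0,0,0],0.3],[[0,0,9],[0,0,0],0.3],[[0,0,11],[0,0,0],0.3],[[0,0,11],[0,0,0],0.3],[[0,0,11],[0,0,0],0.3]]'
```

```text
time_s: 6.32
eef_pos: [0.5313, 0.2843, 0.0426]
eef_rot: [0.001, 0.74, 0.673, 0.001]
wrist_force: [-1.2, -2.0, 5.6]
opening: 0.577
```

Contact with the mat. Releasing, then rising straight up.

```bash
python3 -m jog '[[[0,0,0],[0,0,0],0.7],[[0,0,0],[0,0,0],0.9],[[0,0,0],[0,0,0],1],[[0,0,0],[0,0,0],1],[[0,0,0],[0,0,0],1],[[0,0,0],[0,0,0],1],[[0,0,-10],[0,0,0],1],[[0,0,-30],[0,0,0],1],[[0,0,-60],[0,0,0],1],[[0,0,-95],[0,0,0],1],[[0,0,-130],[0,0,0],1],[[0,0,-160],[0,0,0],1],[[0,0,-160],[0,0,0],1]]'
python3 - <<'E'
from h import *
print(rows([.4,-.05,.25],-.092))
E
```

```text
time_s: 7.4
eef_pos: [0.5345, 0.2857, 0.2114]
eef_rot: [0.004, 0.74, 0.673, 0.007]
wrist_force: [0.8, -0.0, 0.7]
opening: 0.994
(array([-346.6, -101.7,  -42. ]), array([ 0.0162, -0.0051, -0.002 ]))
```

Run:
```python
from h import *
from relfit import fit
P={}
for n in('scene','top'):
  p,d=camera(n); P[n]=p; cv2.imwrite(f'pics/{n}5.png',cv2.cvtColor(p,cv2.COLOR_RGB2BGR))
for c in [(.545,-.250),(.468,-.332),(.444,-.2525)]: print(fit(P,c))
for y in (.17,): print(rows([.444,-.2525,.18],y))
crop(P['top'],235,185,325,260,8,'pics/t_tester2.png')
```

```text
(array([ 0.54518089, -0.25017598,  0.42165376]), np.float64(52.45061530180699))
(array([ 0.46778263, -0.33223587, -0.44256889]), np.float64(58.5236869088812))
(array([ 0.44400109, -0.25253809,  0.178425  ]), np.float64(56.30729851018838))
(array([-543.1,  -37. ,   24. ]), array([ 0.0086, -0.0007, -0.2641]))
```

View pics/scene5.png

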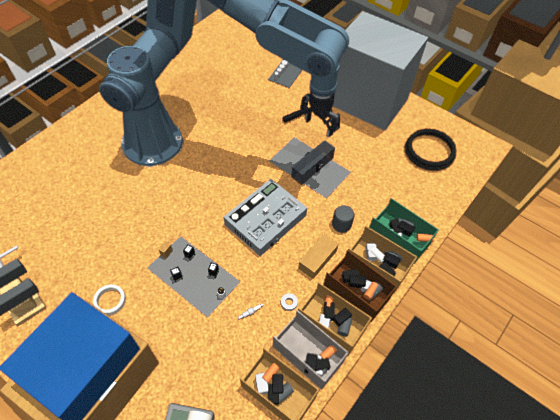

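View pics/t_tester2.png

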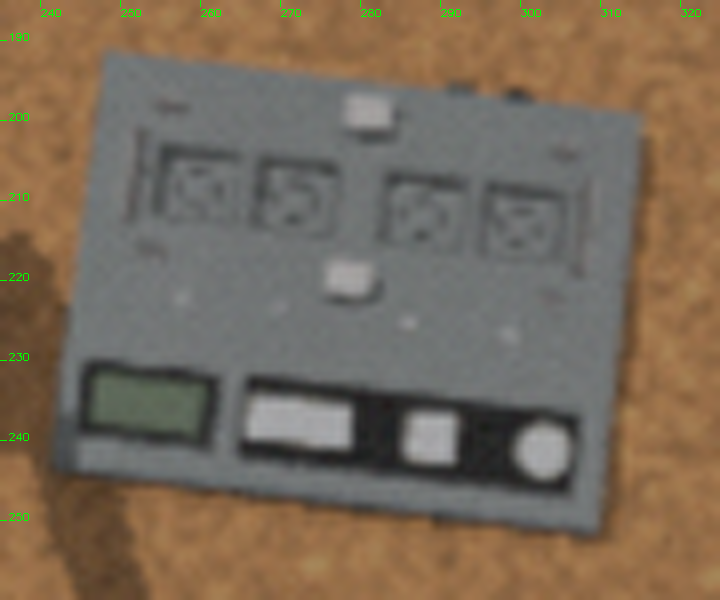

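The guard stands upright on the free mat, all four sockets are empty and the relays are unmoved. Picking relay 3, the nearest.

```bash
python3 -m jog '[[[-30,-2,0],[0,0,-0.03],0.6],[[-70,-5,0],[0,0,-0.06],0.6],[[-110,-8,0],[0,0,-0.09],0.6],[[-150,-11,0],[0,0,-0.12],0.6],[[-190,-13,0],[0,0,-0.15],0.6],[[-230,-16,0],[0,0,-0.18],0.6],[[-270,-18,0],[0,0,-0.21],0.6],[[-310,-21,5],[0,0,-0.24],0.6],[[-350,-24,10],[0,0,-0.264],0.6],[[-390,-27,15],[0.008,0,-0.264],0.6],[[-430,-29,20],[0.008,0,-0.264],0.6],[[-470,-32,24],[0.008,0,-0.264],0.6],[[-505,-35,24],[0.008,0,-0.264],0.6],[[-530,-36,24],[0.008,0,-0.264],0.6],[[-543,-37,24],[0.008,0,-0.264],0.6],[[-543,-37,24],[0.008,0,-0.264],0.6],[[-543,-37,24],[0.008,0,-0.264],0.6],[[-543,-37,24],[0.008,0,-0.264],0.6]]'
python3 - <<'E'
from h import *
print(rows([.444,-.2525,.04],.175))
E
```

```text
time_s: 9.0
eef_pos: [0.4439, -0.2508, 0.1793]
eef_rot: [-0.001, 0.644, 0.765, 0.001]
wrist_force: [0.0, -0.7, 0.4]
opening: 0.603
(array([ -2.1,  -0.2, 139.3]), array([-0.0001, -0.0024, -0.0044]))
```

```bash
python3 -m jog '[[[-1,0,25],[0,0,0],0.6],[[-2,0,50],[0,0,0],0.6],[[-2,0,75],[0,0,0],0.6],[[-2,0,100],[0,0,0],0.6],[[-2,0,120],[0,0,0],0.6],[[-2,0,132],[0,0,0],0.6],[[-2,0,139],[0,0,0],0.6],[[-2,0,139],[0,0,0],0.6],[[-2,0,139],[0,0,0],0.6],[[-2,0,139],[0,0,0],0.3],[[-2,0,139],[0,0,0],0.1],[[-2,0,139],[0,0,0],0.1],[[-2,0,139],[0,0,0],0.1],[[-2,0,139],[0,0,0],0.1],[[-2,0,139],[0,0,0],0.1],[[-2,0,139],[0,0,0],0.1]]'
python3 - <<'E'
from h import *
print(rows([.444,-.2525,.12],.175))
p,d=camera('scene'); crop(p,140,190,245,320,6,'pics/s6.png')
E
```

```text
time_s: 10.33
eef_pos: [0.445, -0.2531, 0.0416]
eef_rot: [0.0, 0.644, 0.765, 0.001]
wrist_force: [-0.5, 0.7, 6.1]
opening: 0.267
(array([  0.8,  -0.7, -78.4]), array([ 0.0014, -0.0007, -0.0045]))
```

View pics/s6.png

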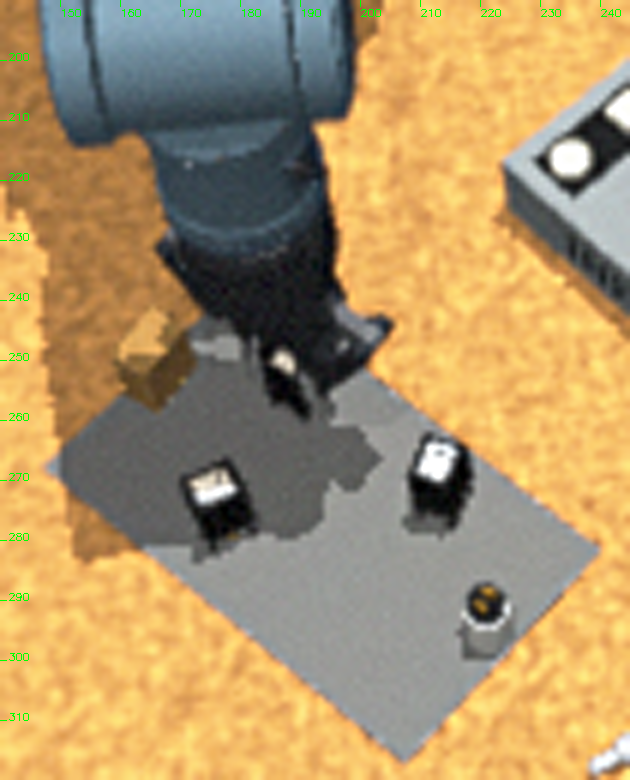

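Opening 0.267 means the 24 mm side is gripped. Lifting, then going above socket y=+26.

```bash
cat >> h.py <<'E'
def tw(x,y,t=(.5439,.0059,-.092)):
    c,s=np.cos(t[2]),np.sin(t[2]); return np.array([t[0]+x*c-y*s,t[1]+x*s+y*c])
E
python3 -m jog '[[[0,0,-10],[0,0,0],0.1],[[0,0,-30],[0,0,0],0.1],[[0,0,-55],[0,0,0],0.1],[[0,0,-80],[0,0,0],0.1],[[0,0,-105],[0,0,0],0.1],[[0,0,-120],[0,0,0],0.1],[[0,0,-120],[0,0,0],0.1]]'
python3 - <<'E'
from h import *
for y in(-.066,-.026,.026,.066): print(y,tw(.035,y).round(4))
print(rows([*tw(.035,.026),.15],-.092),get_obs()['opening'])
E
```

```text
time_s: 10.97
eef_pos: [0.4467, -0.255, 0.1663]
eef_rot: [0.004, 0.644, 0.765, 0.001]
wrist_force: [0.1, -1.4, -0.2]
opening: 0.261
-0.066 [ 0.5727 -0.063 ]
-0.026 [ 0.5764 -0.0232]
0.026 [0.5811 0.0286]
0.066 [0.5848 0.0684]
(array([256.8, 180.5,  16. ]), array([0.0069, 0.0047, 0.2625])) 0.26110527829279556
```

```bash
python3 -m jog '[[[20,14,2],[0,0,0.03],0.1],[[45,32,5],[0,0,0.06],0.1],[[70,50,8],[0,0,0.09],0.1],[[95,67,11],[0,0,0.12],0.1],[[120,85,14],[0,0,0.15],0.1],[[145,102,16],[0,0,0.18],0.1],[[170,120,16],[0,0,0.21],0.1],[[195,137,16],[0,0,0.24],0.1],[[220,155,16],[0.007,0.005,0.262],0.1],[[240,169,16],[0.007,0.005,0.262],0.1],[[252,177,16],[0.007,0.005,0.262],0.1],[[257,180,16],[0.007,0.005,0.262],0.1],[[257,180,16],[0.007,0.005,0.262],0.1],[[257,180,16],[0.007,0.005,0.262],0.1],[[257,180,16],[0.007,0.005,0.262],0.1]]'
python3 - <<'E'
from h import *
print(rows([*tw(.035,.026),.15],-.092),get_obs()['opening'])
for n in('scene','top'):
  p,d=camera(n); 
  crop(p,*((215,130,315,260,6) if n=='scene' else (235,150,335,260,5)),f'pics/{n}7.png')
print(rows([*tw(.035,.026),.15],-.092),get_obs()['opening'])
E
```

```text
time_s: 12.22
eef_pos: [0.5801, 0.0275, 0.1498]
eef_rot: [-0.0, 0.739, 0.674, -0.0]
wrist_force: [0.6, 0.5, 0.4]
opening: 0.262
(array([ 1.2,  0.9, -0.2]), array([-0.0008,  0.0002, -0.0006])) 0.2624138710470173
(array([ 1.2,  0.7, -0. ]), array([-0.0003, -0.    , -0.0011])) 0.2680947472468215
```

View pics/scene7.png

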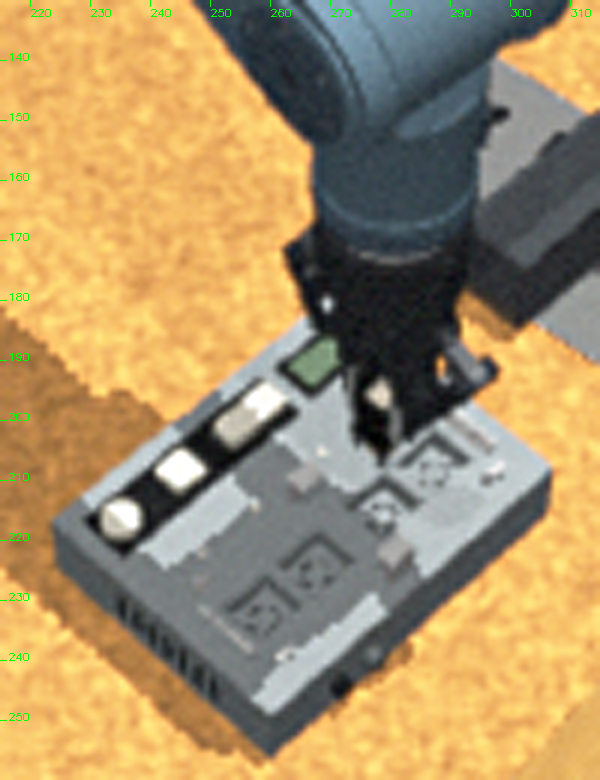

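View pics/top7.png

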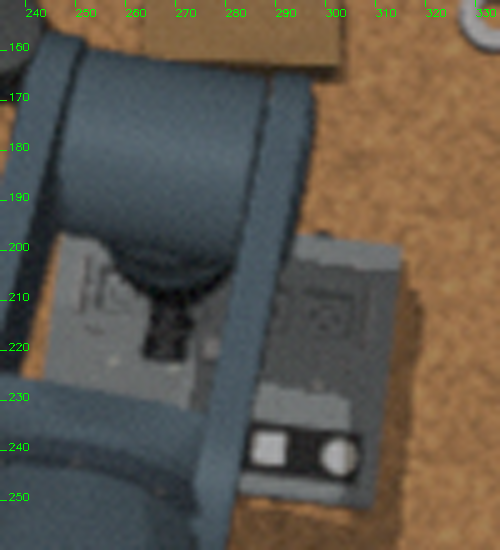

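The relay is held upright over socket +26. Lowering it with a small correction.

```bash
python3 -m jog '[[[0.5,1,10],[0,0,0],0.1],[[0.5,1,20],[0,0,0],0.1],[[0.5,1,30],[0,0,0],0.1],[[0.5,1,40],[0,0,0],0.1],[[0.5,1,50],[0,0,0],0.1],[[0.5,1,56],[0,0,0],0.1],[[0.5,1,56],[0,0,0],0.1],[[0.5,1,56],[0,0,0],0.1]]'
python3 - <<'E'
from h import *
print(rows([*tw(.035,.026),.0756],-.092),get_obs()['opening'])
E
```

```text
time_s: 12.98
eef_pos: [0.581, 0.028, 0.0934]
eef_rot: [-0.001, 0.739, 0.673, -0.0]
wrist_force: [0.4, 0.4, -0.9]
opening: 0.266
(array([ 0.6,  0.1, 17.7]), array([-0.0015, -0.0001, -0.001 ])) 0.26601069293774804
```

```bash
python3 -m jog '[[[0,0,3],[0,0,0],0.1],[[0,0,6],[0,0,0],0.1],[[0,0,8],[0,0,0],0.1],[[0,0,8],[0,0,0],0.1]]'
python3 -m jog '[[[0,0,2],[0,0,0],0.1],[[0,0,4],[0,0,0],0.1],[[0,0,6],[0,0,0],0.1],[[0,0,8],[0,0,0],0.1],[[0,0,10],[0,0,0],0.1],[[0,0,10],[0,0,0],0.1]]'
```

```text
time_s: 13.32
eef_pos: [0.5808, 0.0281, 0.085]
eef_rot: [-0.001, 0.739, 0.674, -0.001]
wrist_force: [-0.4, 0.2, -1.0]
opening: 0.267
time_s: 13.82
eef_pos: [0.5808, 0.028, 0.0757]
eef_rot: [-0.001, 0.739, 0.674, -0.001]
wrist_force: [-2.6, -0.0, 5.5]
opening: 0.272
```

```bash
python3 -m jog '[[[0,0,2],[0,0,0],0.1],[[0,0,3],[0,0,0],0.1],[[0,0,3],[0,0,0],0.1]]'
```

```text
time_s: 14.07
eef_pos: [0.5809, 0.028, 0.0755]
eef_rot: [-0.001, 0.739, 0.674, -0.001]
wrist_force: [-11.1, 0.3, 23.9]
opening: 0.269
```

Solid bottom at the expected height. Releasing and rising.

```bash
python3 -m jog '[[[0,0,0],[0,0,0],0.1],[[0,0,0],[0,0,0],0.45],[[0,0,0],[0,0,0],0.45],[[0,0,0],[0,0,0],0.45],[[0,0,-5],[0,0,0],0.45],[[0,0,-20],[0,0,0],0.45],[[0,0,-45],[0,0,0],0.45],[[0,0,-75],[0,0,0],0.5],[[0,0,-100],[0,0,0],0.6],[[0,0,-110],[0,0,0],0.6],[[0,0,-110],[0,0,0],0.6]]'
python3 - <<'E'
from h import *
print(rows([.5452,-.250,.18],.415),get_obs()['opening'],pose()[2]['q'].round(2))
p,d=camera('scene'); crop(p,215,130,315,260,6,'pics/s8.png')
E
```

```text
time_s: 14.98
eef_pos: [0.5831, 0.0278, 0.1887]
eef_rot: [0.001, 0.739, 0.674, 0.001]
wrist_force: [0.3, 0.2, 0.2]
opening: 0.603
(array([-280.1,  -12.2,    8.9]), array([ 0.0029,  0.0015, -0.5073])) 0.6029264771828408 [-0.16  0.25  1.64 -0.    1.25 -0.06]
```

View pics/s8.png

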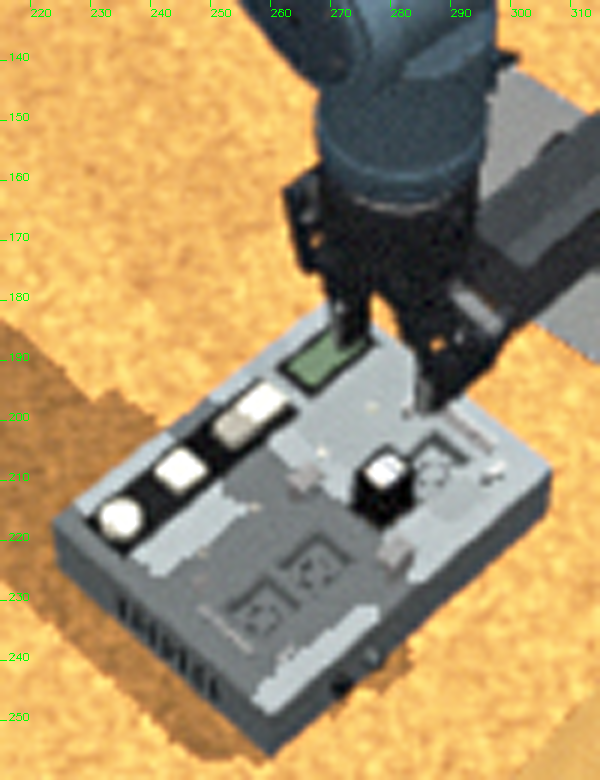

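Relay 3 is seated flush and square in socket +26. I'll check relays 1 and 2 again before the next pick.

Run:
```python
from h import *
from relfit import fit
P={n:camera(n)[0] for n in('scene','top')}
for c in [(.545,-.250),(.468,-.332)]: print(fit(P,c))
cv2.imwrite('pics/top9.png',cv2.cvtColor(P['top'],cv2.COLOR_RGB2BGR))
```

```text
(array([ 0.54477246, -0.24974821,  0.42010985]), np.float64(51.993269434832754))
(array([ 0.46779424, -0.33224072, -0.44320687]), np.float64(54.107765119184926))
```

```bash
python3 -m jog '[[[-20,-1,0],[0,0,-0.05],0.6],[[-45,-2,0],[0,0,-0.1],0.6],[[-75,-3,0],[0,0,-0.15],0.6],[[-105,-4,0],[0,0,-0.2],0.6],[[-135,-6,2],[0,0,-0.25],0.6],[[-165,-7,4],[0,0,-0.3],0.6],[[-195,-8,6],[0,0,-0.35],0.6],[[-225,-10,9],[0,0,-0.4],0.6],[[-250,-11,9],[0,0,-0.45],0.6],[[-270,-12,9],[0.003,0,-0.5],0.6],[[-280,-12,9],[0.003,0.001,-0.507],0.6],[[-280,-12,9],[0.003,0.001,-0.507],0.6],[[-280,-12,9],[0.003,0.001,-0.507],0.6],[[-280,-12,9],[0.003,0.001,-0.507],0.6]]'
python3 - <<'E'
from h import *
print(rows([.5452,-.250,.04],.415))
E
```

```text
time_s: 16.3
eef_pos: [0.5422, -0.248, 0.174]
eef_rot: [-0.005, 0.547, 0.837, -0.002]
wrist_force: [-0.2, 0.6, -0.6]
opening: 0.605
(array([ -3.8,   3. , 133.9]), array([-0.0079, -0.0059, -0.0006]))
```

```bash
python3 -m jog '[[[-2,1,25],[-0.004,-0.003,0],0.6],[[-2,1,50],[-0.004,-0.003,0],0.6],[[-2,1,75],[-0.004,-0.003,0],0.6],[[-2,1,90],[-0.004,-0.003,0],0.6],[[-2,1,90],[-0.004,-0.003,0],0.6],[[-2,1,90],[-0.004,-0.003,0],0.6]]'
python3 - <<'E'
from h import *
print(rows([.5449,-.250,.04],.418))
E
```

```text
time_s: 16.8
eef_pos: [0.5428, -0.2476, 0.0833]
eef_rot: [-0.003, 0.546, 0.838, -0.001]
wrist_force: [0.2, 0.8, -0.5]
opening: 0.601
(array([-3.3,  1.2, 43.3]), array([-0.0048, -0.0049, -0.0024]))
```

```bash
python3 -m jog '[[[-3,1,10],[-0.004,-0.004,0],0.6],[[-3,1,20],[-0.004,-0.004,0],0.6],[[-3,1,30],[-0.004,-0.004,0],0.6],[[-3,1,38],[-0.004,-0.004,0],0.6],[[-3,1,43],[-0.004,-0.004,0],0.6],[[-3,1,43],[-0.004,-0.004,0],0.6],[[-3,1,43],[-0.004,-0.004,0],0.6]]'
python3 - <<'E'
from h import *
print(rows([.5449,-.250,.04],.418))
E
```

```text
time_s: 17.38
eef_pos: [0.5444, -0.2497, 0.0398]
eef_rot: [-0.001, 0.546, 0.838, -0.0]
wrist_force: [0.2, -0.3, -0.3]
opening: 0.602
(array([-0.5,  0.4, -0.2]), array([-0.0013, -0.0017, -0.0026]))
```

```bash
python3 -m jog '[[[0,0,0],[0,0,0],0.4],[[0,0,0],[0,0,0],0.1],[[0,0,0],[0,0,0],0.1],[[0,0,0],[0,0,0],0.1],[[0,0,0],[0,0,0],0.1],[[0,0,0],[0,0,0],0.1],[[0,0,0],[0,0,0],0.1],[[0,0,0],[0,0,0],0.1]]'
python3 -m jog '[[[0,0,-10],[0,0,0],0.1],[[0,0,-30],[0,0,0],0.1],[[0,0,-55],[0,0,0],0.1],[[0,0,-80],[0,0,0],0.1],[[0,0,-105],[0,0,0],0.1],[[0,0,-115],[0,0,0],0.1],[[0,0,-115],[0,0,0],0.1]]'
python3 - <<'E'
from h import *
print(rows([*tw(.035,-.026),.15],-.092))
p,d=camera('scene'); crop(p,140,190,245,320,6,'pics/s10.png')
E
```

```text
time_s: 18.05
eef_pos: [0.5449, -0.2501, 0.0405]
eef_rot: [-0.0, 0.546, 0.838, -0.0]
wrist_force: [-1.4, 0.6, 5.8]
opening: 0.268
time_s: 18.63
eef_pos: [0.5465, -0.2511, 0.1588]
eef_rot: [0.002, 0.546, 0.838, -0.0]
wrist_force: [0.3, 0.1, -0.1]
opening: 0.269
(array([196.5, 119.3,   8.2]), array([0.0032, 0.0036, 0.5075]))
```

View pics/s10.png

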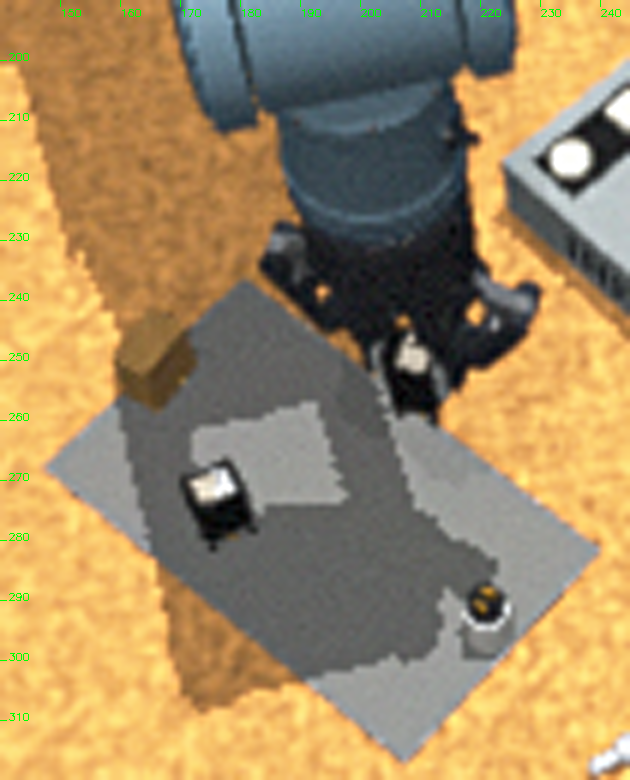

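Relay 1 is held upright. Moving above socket −26.

```bash
python3 -m jog '[[[15,9,1],[0,0,0.05],0.1],[[35,21,2],[0,0,0.1],0.1],[[57,35,3],[0,0,0.15],0.1],[[79,48,4],[0,0,0.2],0.1],[[101,61,5],[0,0,0.25],0.1],[[123,75,6],[0,0,0.3],0.1],[[145,88,7],[0,0,0.35],0.1],[[165,100,8],[0,0,0.4],0.1],[[182,111,8],[0,0,0.45],0.1],[[193,117,8],[0.002,0.002,0.49],0.1],[[196,119,8],[0.003,0.003,0.507],0.1],[[196,119,8],[0.003,0.003,0.507],0.1],[[196,119,8],[0.003,0.003,0.507],0.1],[[196,119,8],[0.003,0.003,0.507],0.1],[[196,119,8],[0.003,0.003,0.507],0.1]]'
python3 - <<'E'
from h import *
print(rows([*tw(.035,-.026),.093],-.092))
E
```

```text
time_s: 19.93
eef_pos: [0.575, -0.024, 0.1479]
eef_rot: [-0.001, 0.739, 0.674, -0.001]
wrist_force: [0.5, 0.4, 0.4]
opening: 0.271
(array([ 0.9,  1.4, 54.9]), array([-0.003 , -0.001 , -0.0002]))
```

```bash
python3 -m jog '[[[1,1.3,10],[-0.002,-0.001,0],0.1],[[1,1.3,20],[-0.002,-0.001,0],0.1],[[1,1.3,30],[-0.002,-0.001,0],0.1],[[1,1.3,40],[-0.002,-0.001,0],0.1],[[1,1.3,50],[-0.002,-0.001,0],0.1],[[1,1.3,55],[-0.002,-0.001,0],0.1],[[1,1.3,55],[-0.002,-0.001,0],0.1],[[1,1.3,55],[-0.002,-0.001,0],0.1],[[1,1.3,55],[-0.002,-0.001,0],0.1]]'
python3 - <<'E'
from h import *
print(rows([*tw(.035,-.026),.0745],-.092))
p,d=camera('scene'); crop(p,215,150,315,260,6,'pics/s11.png')
E
```

```text
time_s: 20.68
eef_pos: [0.5767, -0.0231, 0.0933]
eef_rot: [-0.0, 0.739, 0.674, -0.0]
wrist_force: [0.2, 1.2, -0.2]
opening: 0.266
(array([-0.1, -0.3, 18.8]), array([-0.0003,  0.0001, -0.0002]))
```

View pics/s11.png

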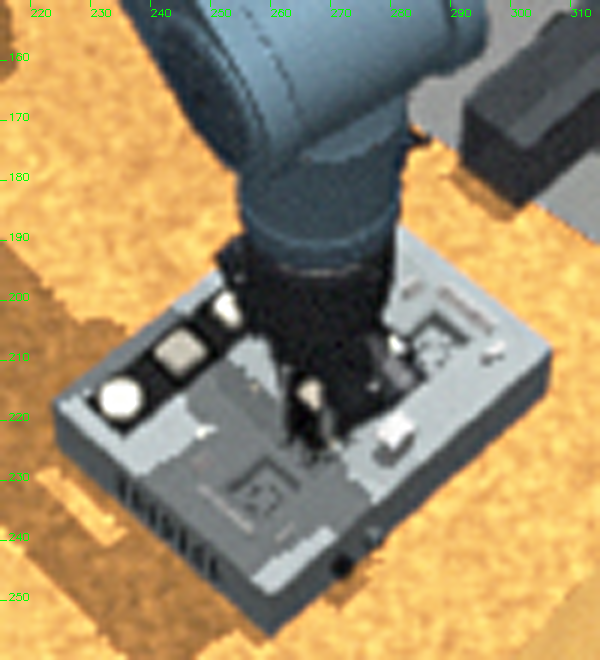

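```bash
python3 -m jog '[[[0,0,3],[0,0,0],0.1],[[0,0,6],[0,0,0],0.1],[[0,0,8],[0,0,0],0.1],[[0,0,10],[0,0,0],0.1],[[0,0,12],[0,0,0],0.1],[[0,0,14],[0,0,0],0.1],[[0,0,16],[0,0,0],0.1],[[0,0,18],[0,0,0],0.1],[[0,0,19],[0,0,0],0.1],[[0,0,20],[0,0,0],0.1]]'
```

```text
time_s: 21.57
eef_pos: [0.5767, -0.0232, 0.0745]
eef_rot: [-0.0, 0.739, 0.674, -0.0]
wrist_force: [-8.3, 0.3, 18.1]
opening: 0.27
```

Bottomed at the expected 0.0745 with 18 N. Releasing, rising, checking.

```bash
python3 -m jog '[[[0,0,0],[0,0,0],0.1],[[0,0,0],[0,0,0],0.45],[[0,0,0],[0,0,0],0.45],[[0,0,0],[0,0,0],0.45],[[0,0,-5],[0,0,0],0.45],[[0,0,-20],[0,0,0],0.45],[[0,0,-45],[0,0,0],0.45],[[0,0,-75],[0,0,0],0.5],[[0,0,-100],[0,0,0],0.6],[[0,0,-110],[0,0,0],0.6],[[0,0,-110],[0,0,0],0.6]]'
python3 - <<'E'
from h import *
from relfit import fit
P={n:camera(n)[0] for n in('scene','top')}
print(fit(P,(.468,-.332)))
crop(P['scene'],215,130,315,260,6,'pics/s12.png')
print(rows([.4678,-.3322,.17],-.44),pose()[2]['q'].round(2))
E
```

```text
time_s: 22.48
eef_pos: [0.5788, -0.0236, 0.1879]
eef_rot: [0.002, 0.739, 0.674, 0.001]
wrist_force: [0.1, 0.2, -0.5]
opening: 0.605
(array([ 0.46775962, -0.3321932 , -0.44343383]), np.float64(52.88411073625528))
(array([-317.8,  -79.7,   13.9]), array([-1.000e-03,  3.000e-04,  3.479e-01])) [-0.25  0.25  1.66 -0.    1.24 -0.15]
```

View pics/s12.png

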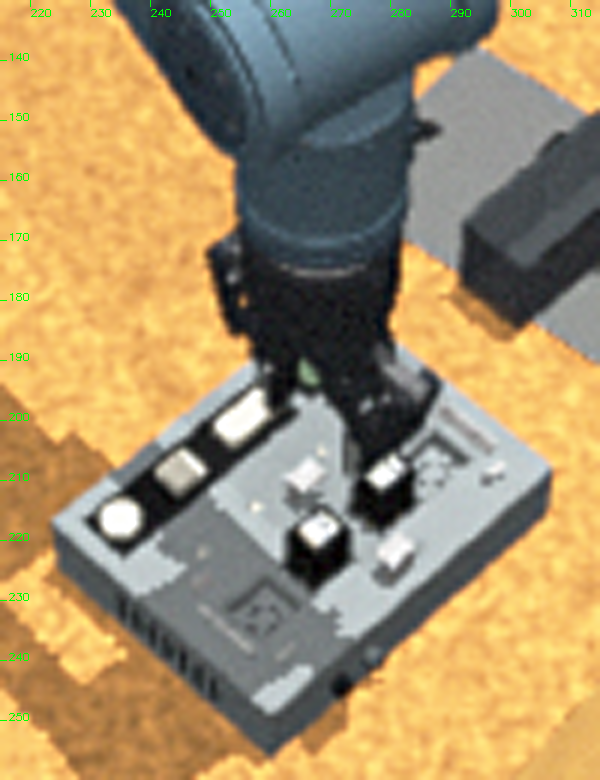

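Relay 1 is seated. Now relay 2.

```bash
python3 -m jog '[[[-20,-5,0],[0,0,0.03],0.6],[[-45,-11,0],[0,0,0.06],0.6],[[-75,-19,0],[0,0,0.09],0.6],[[-105,-26,2],[0,0,0.12],0.6],[[-135,-34,4],[0,0,0.15],0.6],[[-165,-41,6],[0,0,0.18],0.6],[[-195,-49,8],[0,0,0.21],0.6],[[-225,-56,10],[0,0,0.24],0.6],[[-255,-64,12],[0,0,0.28],0.6],[[-285,-71,14],[0,0,0.31],0.6],[[-305,-76,14],[0,0,0.348],0.6],[[-315,-79,14],[0,0,0.348],0.6],[[-318,-80,14],[0,0,0.348],0.6],[[-318,-80,14],[0,0,0.348],0.6],[[-318,-80,14],[0,0,0.348],0.6],[[-318,-80,14],[0,0,0.348],0.6]]'
python3 - <<'E'
from h import *
print(rows([.4678,-.3322,.08],-.443))
E
```

```text
time_s: 23.92
eef_pos: [0.4679, -0.3309, 0.1695]
eef_rot: [-0.001, 0.844, 0.537, -0.0]
wrist_force: [1.0, -0.5, -0.4]
opening: 0.598
(array([-1.2,  0.6, 89.5]), array([-0.0016, -0.0002,  0.0049]))
```

```bash
python3 -m jog '[[[-1,0.5,20],[0,0,0.005],0.6],[[-1,0.5,40],[0,0,0.005],0.6],[[-1,0.5,60],[0,0,0.005],0.6],[[-1,0.5,80],[0,0,0.005],0.6],[[-1,0.5,95],[0,0,0.005],0.6],[[-1,0.5,108],[0,0,0.005],0.6],[[-1,0.5,118],[0,0,0.005],0.6],[[-1,0.5,125],[0,0,0.005],0.6],[[-1,0.5,129],[0,0,0.005],0.6],[[-1,0.5,129],[0,0,0.005],0.6],[[-1,0.5,129],[0,0,0.005],0.6]]'
python3 - <<'E'
from h import *
print(rows([.4678,-.3322,.04],-.443))
E
```

```text
time_s: 24.83
eef_pos: [0.4681, -0.3321, 0.041]
eef_rot: [-0.0, 0.845, 0.535, -0.0]
wrist_force: [-0.2, -0.4, -0.3]
opening: 0.603
(array([-0.2, -0.2,  1. ]), array([-0.0009,  0.0001,  0.0001]))
```

```bash
python3 -m jog '[[[0,0,1],[0,0,0],0.4],[[0,0,1],[0,0,0],0.1],[[0,0,1],[0,0,0],0.1],[[0,0,1],[0,0,0],0.1],[[0,0,1],[0,0,0],0.1],[[0,0,1],[0,0,0],0.1],[[0,0,1],[0,0,0],0.1],[[0,0,1],[0,0,0],0.1]]'
python3 -m jog '[[[0,0,-10],[0,0,0],0.1],[[0,0,-30],[0,0,0],0.1],[[0,0,-55],[0,0,0],0.1],[[0,0,-80],[0,0,0],0.1],[[0,0,-105],[0,0,0],0.1],[[0,0,-115],[0,0,0],0.1],[[0,0,-115],[0,0,0],0.1]]'
python3 - <<'E'
from h import *
print(rows([*tw(.035,-.066),.15],-.092))
p,d=camera('scene'); crop(p,140,190,245,320,6,'pics/s13.png')
E
```

```text
time_s: 25.5
eef_pos: [0.4686, -0.3328, 0.0409]
eef_rot: [0.0, 0.845, 0.534, -0.0]
wrist_force: [-0.9, 0.2, 6.2]
opening: 0.268
time_s: 26.08
eef_pos: [0.4699, -0.334, 0.1591]
eef_rot: [0.003, 0.845, 0.535, 0.0]
wrist_force: [0.6, -0.8, -0.8]
opening: 0.268
(array([288.9, -23.3,   8.1]), array([ 0.0054,  0.0039, -0.3509]))
```

View pics/s13.png

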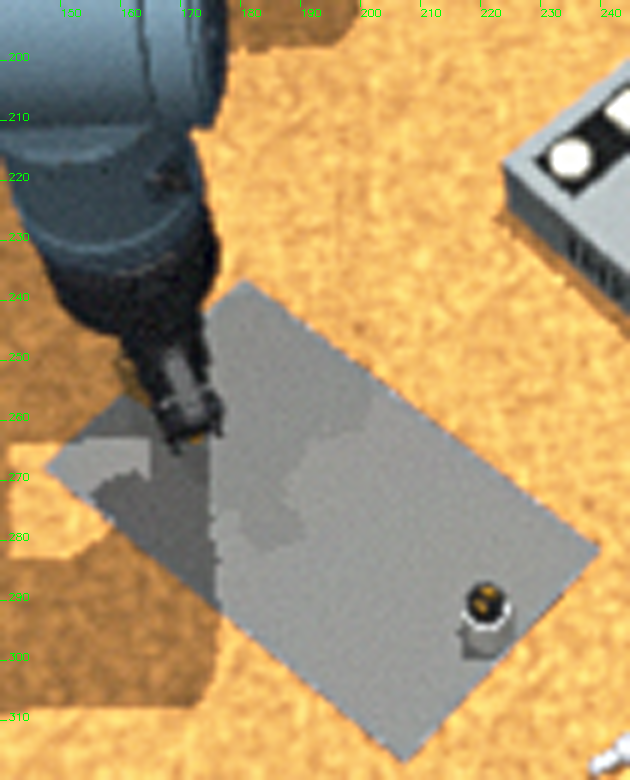

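```bash
python3 -m jog '[[[20,-2,1],[0,0,-0.03],0.1],[[45,-4,2],[0,0,-0.06],0.1],[[72,-6,3],[0,0,-0.09],0.1],[[100,-8,4],[0,0,-0.12],0.1],[[128,-10,5],[0,0,-0.15],0.1],[[156,-13,6],[0,0,-0.18],0.1],[[184,-15,7],[0,0,-0.21],0.1],[[212,-17,8],[0,0,-0.25],0.1],[[240,-19,8],[0,0,-0.3],0.1],[[265,-21,8],[0.003,0.002,-0.34],0.1],[[282,-22,8],[0.005,0.003,-0.351],0.1],[[289,-23,8],[0.005,0.003,-0.351],0.1],[[289,-23,8],[0.005,0.003,-0.351],0.1],[[289,-23,8],[0.005,0.003,-0.351],0.1],[[289,-23,8],[0.005,0.003,-0.351],0.1],[[289,-23,8],[0.005,0.003,-0.351],0.1]]'
python3 - <<'E'
from h import *
print(rows([*tw(.035,-.066),.093],-.092))
E
```

```text
time_s: 27.47
eef_pos: [0.5717, -0.0633, 0.148]
eef_rot: [-0.001, 0.739, 0.673, -0.001]
wrist_force: [-0.5, -0.5, -0.7]
opening: 0.271
(array([ 0.3,  1.1, 55. ]), array([-0.0028, -0.0011, -0.0016]))
```

```bash
python3 -m jog '[[[0.4,1,10],[-0.002,-0.001,0],0.1],[[0.4,1,20],[-0.002,-0.001,0],0.1],[[0.4,1,30],[-0.002,-0.001,0],0.1],[[0.4,1,40],[-0.002,-0.001,0],0.1],[[0.4,1,50],[-0.002,-0.001,0],0.1],[[0.4,1,55],[-0.002,-0.001,0],0.1],[[0.4,1,55],[-0.002,-0.001,0],0.1],[[0.4,1,55],[-0.002,-0.001,0],0.1],[[0.4,1,55],[-0.002,-0.001,0],0.1]]'
python3 - <<'E'
from h import *
print(rows([*tw(.035,-.066),.0749],-.092))
E
```

```text
time_s: 28.22
eef_pos: [0.573, -0.063, 0.0934]
eef_rot: [-0.0, 0.739, 0.673, -0.0]
wrist_force: [0.4, 1.4, -0.5]
opening: 0.265
(array([-0.1, -0.3, 18.5]), array([-0.0001,  0.    , -0.0015]))
```

```bash
python3 -m jog '[[[0,0,3],[0,0,0],0.1],[[0,0,6],[0,0,0],0.1],[[0,0,8],[0,0,0],0.1],[[0,0,10],[0,0,0],0.1],[[0,0,12],[0,0,0],0.1],[[0,0,14],[0,0,0],0.1],[[0,0,16],[0,0,0],0.1],[[0,0,18],[0,0,0],0.1],[[0,0,19],[0,0,0],0.1],[[0,0,20],[0,0,0],0.1]]'
```

```text
time_s: 29.05
eef_pos: [0.573, -0.063, 0.0748]
eef_rot: [-0.0, 0.739, 0.673, -0.0]
wrist_force: [-8.6, 2.1, 21.4]
opening: 0.272
```

```bash
python3 -m jog '[[[0,0,0],[0,0,0],0.1],[[0,0,0],[0,0,0],0.45],[[0,0,0],[0,0,0],0.45],[[0,0,0],[0,0,0],0.45],[[0,0,-5],[0,0,0],0.45],[[0,0,-20],[0,0,0],0.45],[[0,0,-45],[0,0,0],0.45],[[0,0,-75],[0,0,0],0.5],[[0,0,-100],[0,0,0],0.6],[[0,0,-130],[0,0,0],0.6],[[0,0,-130],[0,0,0],1]]'
python3 - <<'E'
from h import *
P={n:camera(n)[0] for n in('scene','top')}
crop(P['scene'],215,110,345,260,5,'pics/s14.png')
crop(P['top'],160,150,320,260,5,'pics/t14.png')
E
```

```text
time_s: 29.97
eef_pos: [0.5765, -0.064, 0.2119]
eef_rot: [0.005, 0.739, 0.673, 0.002]
wrist_force: [0.9, -1.1, 0.2]
opening: 0.724
```

View pics/s14.png

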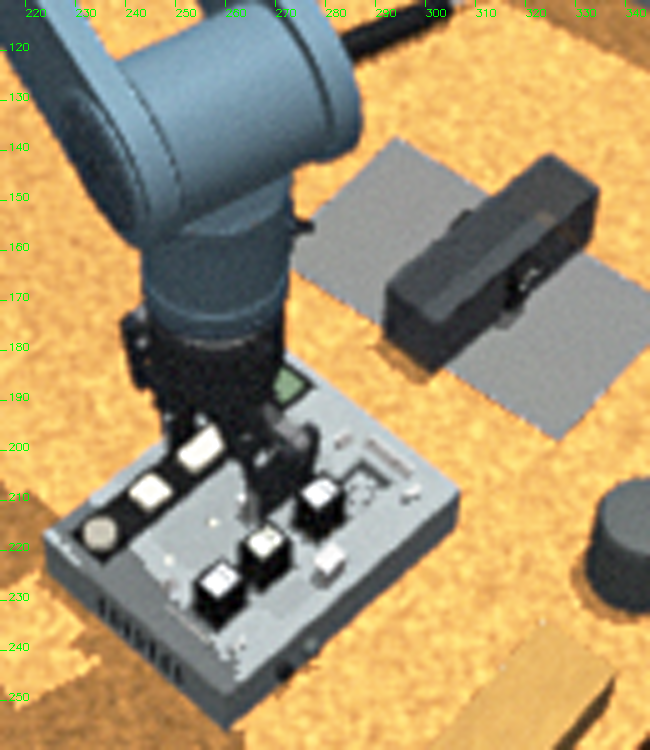

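View pics/t14.png

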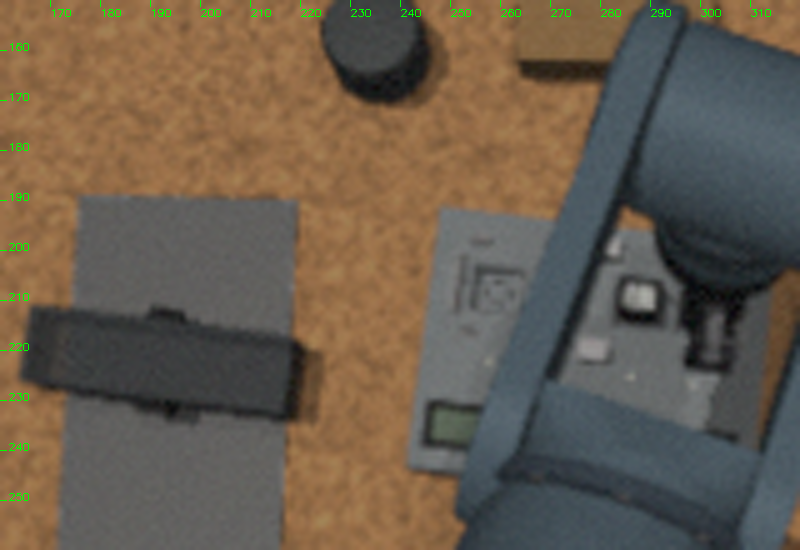

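All three relays are seated, and the guard still stands on the free mat. Now I'll measure the guard's pose.

```bash
cat > gfit.py <<'E'
from h import *
from scipy.optimize import least_squares
def c2p(l,x0,y0,s): return (np.array(l,float)+.5)/s-.5+[x0,y0]
S=c2p([(387,287),(549,153),(600,190),(434,320)],215,110,5)   # (-x,-y),(-x,+y),(+x,+y),(+x,-y)
T=c2p([(22,380),(36,308),(299,341),(286,413)],160,150,5)      # (-x,+y),(+x,+y),(+x,-y),(-x,-y)
A,B=.025,.086
Ps=[(-A,-B),(-A,B),(A,B),(A,-B)];Pt=[(-A,B),(A,B),(A,-B),(-A,-B)]
def W(v,P,z=.064): return [(*tw(x,y,v),z) for x,y in P]
fs=lambda v:(proj('scene',W(v,Ps))-S).ravel()
ft=lambda v:(proj('top',W(v,Pt))-T).ravel()
for f in(fs,ft,lambda v:np.r_[fs(v),ft(v)]):
    r=least_squares(f,[.53,.285,-.09]);print(r.x.round(4),r.fun.round(1))
print(rows([.5305,.284,.17],-.092))
E
python3 gfit.py
```

```text
[ 0.5327  0.2844 -0.1029] [-0.7 -0.6  0.  -0.4  0.3 -0.1  0.4  1. ]
[ 0.5317  0.2809 -0.0977] [ 0.   0.4 -0.2 -0.6 -0.1 -0.5  0.2  0.6]
[ 0.5323  0.2823 -0.0999] [-1.2 -0.2 -0.5 -0.1 -0.2  0.1  0.   1.4 -0.4  0.1 -0.6 -0.8 -0.5 -0.6
 -0.2  0.5]
(array([341.7, -75.8,  36.1]), array([ 0.0029,  0.0009, -0.0012]))
```

The guard is where I released it, so I'll regrasp at the same TCP pose (0.5313, 0.2843). First move above it.

```bash
python3 -m jog '[[[20,-4,0],[0,0,0],1],[[50,-11,0],[0,0,0],1],[[85,-19,0],[0,0,0],1],[[120,-27,5],[0,0,0],1],[[155,-34,10],[0,0,0],1],[[190,-42,15],[0,0,0],1],[[225,-50,20],[0,0,0],1],[[260,-58,25],[0,0,0],1],[[290,-64,30],[0,0,0],1],[[315,-70,34],[0.002,0,0],1],[[333,-74,36],[0.003,0,0],1],[[342,-76,36],[0.003,0,0],1],[[342,-76,36],[0.003,0,0],1],[[342,-76,36],[0.003,0,0],1],[[342,-76,36],[0.003,0,0],1],[[342,-76,36],[0.003,0,0],1]]'
python3 - <<'E'
from h import *
print(rows([.5313,.2843,.0405],-.094))
E
```

```text
time_s: 31.4
eef_pos: [0.5307, 0.283, 0.1701]
eef_rot: [0.0, 0.74, 0.673, -0.0]
wrist_force: [0.1, -0.7, 0.4]
opening: 0.998
(array([  1.5,   0.5, 129.6]), array([-0.0001,  0.0013, -0.0008]))
```

```bash
python3 -m jog '[[[1.5,0.5,15],[0,0,0],1],[[1.5,0.5,35],[0,0,0],1],[[1.5,0.5,55],[0,0,0],1],[[1.5,0.5,75],[0,0,0],1],[[1.5,0.5,95],[0,0,0],1],[[1.5,0.5,110],[0,0,0],1],[[1.5,0.5,120],[0,0,0],1],[[1.5,0.5,127],[0,0,0],1],[[1.5,0.5,129],[0,0,0],1],[[1.5,0.5,129],[0,0,0],1],[[1.5,0.5,129],[0,0,0],1]]'
python3 - <<'E'
from h import *
print(rows([.5313,.2843,.0405],-.092),get_obs()['wrist_force'])
E
```

```text
time_s: 32.32
eef_pos: [0.5321, 0.2843, 0.042]
eef_rot: [0.001, 0.74, 0.673, 0.0]
wrist_force: [-0.4, 0.3, -0.0]
opening: 1.002
(array([-0.1, -0.8,  1.5]), array([ 0.0014,  0.0007, -0.003 ])) [-0.42254477  0.2654363  -0.02488719]
```

```bash
python3 -m jog '[[[0,0,0],[0,0,0],1],[[0,0,0],[0,0,0],0.5],[[0,0,0],[0,0,0],0.3],[[0,0,0],[0,0,0],0.3],[[0,0,0],[0,0,0],0.3],[[0,0,0],[0,0,0],0.3],[[0,0,0],[0,0,0],0.3],[[0,0,0],[0,0,0],0.3],[[0,0,0],[0,0,0],0.3]]'
python3 -m jog '[[[0,0,-10],[0,0,0],0.3],[[0,0,-30],[0,0,0],0.3],[[0,0,-55],[0,0,0],0.3],[[0,0,-80],[0,0,0],0.3],[[0,0,-105],[0,0,0],0.3],[[0,0,-130],[0,0,0],0.3],[[0,0,-150],[0,0,0],0.3],[[0,0,-155],[0,0,0],0.3],[[0,0,-155],[0,0,0],0.3]]'
python3 - <<'E'
from h import *
p,d=camera('scene'); crop(p,215,60,345,260,4,'pics/s15.png')
print(rows([.5795,.0025,.19],-.092),get_obs()['wrist_force'])
E
```

```text
time_s: 33.07
eef_pos: [0.533, 0.2848, 0.0436]
eef_rot: [0.001, 0.74, 0.673, 0.001]
wrist_force: [-1.3, 0.3, 7.7]
opening: 0.578
time_s: 33.82
eef_pos: [0.5335, 0.2852, 0.2008]
eef_rot: [0.002, 0.74, 0.673, 0.003]
wrist_force: [0.5, -0.6, -1.1]
opening: 0.58
(array([-276.6,   73.5,    8.9]), array([ 0.004 , -0.0005, -0.0028])) [-0.58791733 -0.1434445  -2.76270099]
```

View pics/s15.png

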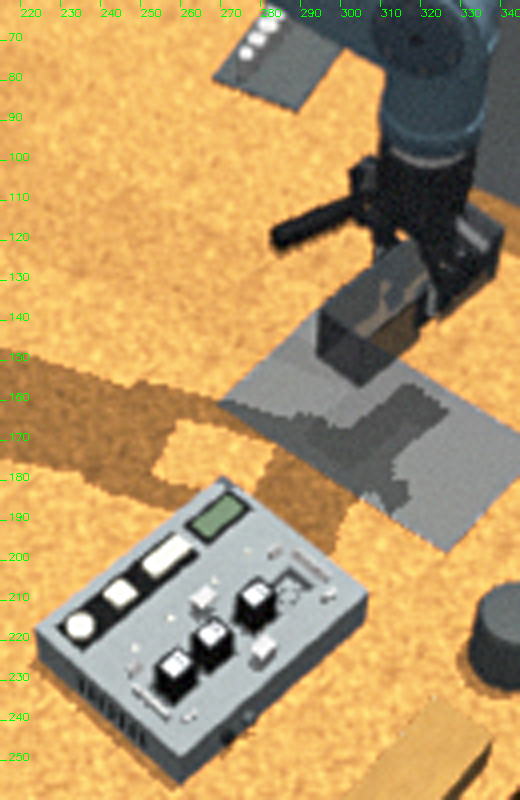

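The guard is held level and the three relays are clearly seated. Moving above the seat.

```bash
python3 -m jog '[[[-20,5,0],[0,0,0],0.3],[[-45,12,0],[0,0,0],0.3],[[-72,19,0],[0,0,0],0.3],[[-100,27,0],[0,0,0],0.3],[[-128,34,2],[0,0,0],0.3],[[-156,42,4],[0,0,0],0.3],[[-184,49,6],[0,0,0],0.3],[[-212,56,9],[0,0,0],0.3],[[-238,63,9],[0,0,0],0.3],[[-258,69,9],[0.002,0,-0.002],0.3],[[-272,72,9],[0.004,0,-0.003],0.3],[[-277,73.5,9],[0.004,0,-0.003],0.3],[[-277,73.5,9],[0.004,0,-0.003],0.3],[[-277,73.5,9],[0.004,0,-0.003],0.3],[[-277,73.5,9],[0.004,0,-0.003],0.3]]'
python3 - <<'E'
from h import *
print(rows([.5799,.0024,.12],-.092))
E
```

```text
time_s: 35.12
eef_pos: [0.5788, 0.0033, 0.1891]
eef_rot: [-0.001, 0.739, 0.674, -0.0]
wrist_force: [0.7, -0.0, -1.2]
opening: 0.577
(array([-0.8,  1.2, 69.1]), array([-0.0015, -0.0011,  0.001 ]))
```

```bash
python3 -m jog '[[[-0.8,1,10],[-0.001,-0.001,0],0.3],[[-0.8,1,20],[-0.001,-0.001,0],0.3],[[-0.8,1,30],[-0.001,-0.001,0],0.3],[[-0.8,1,40],[-0.001,-0.001,0],0.3],[[-0.8,1,50],[-0.001,-0.001,0],0.3],[[-0.8,1,60],[-0.001,-0.001,0],0.3],[[-0.8,1,69],[-0.001,-0.001,0],0.3],[[-0.8,1,75],[-0.001,-0.001,0],0.3],[[-0.8,1,75],[-0.001,-0.001,0],0.3],[[-0.8,1,75],[-0.001,-0.001,0],0.3]]'
python3 - <<'E'
from h import *
for n in('scene','top'):
  p,d=camera(n); 
  crop(p,*((215,130,315,260,6) if n=='scene' else (235,150,335,260,5)),f'pics/{n}16.png')
print(rows([.5799,.0024,.0916],-.092))
E
```

```text
time_s: 35.95
eef_pos: [0.5795, 0.0024, 0.1137]
eef_rot: [-0.001, 0.739, 0.674, -0.0]
wrist_force: [0.1, -0.1, -0.5]
opening: 0.579
(array([ 0.1, -0.3, 23. ]), array([0.0005, 0.    , 0.001 ]))
```

View pics/scene16.png

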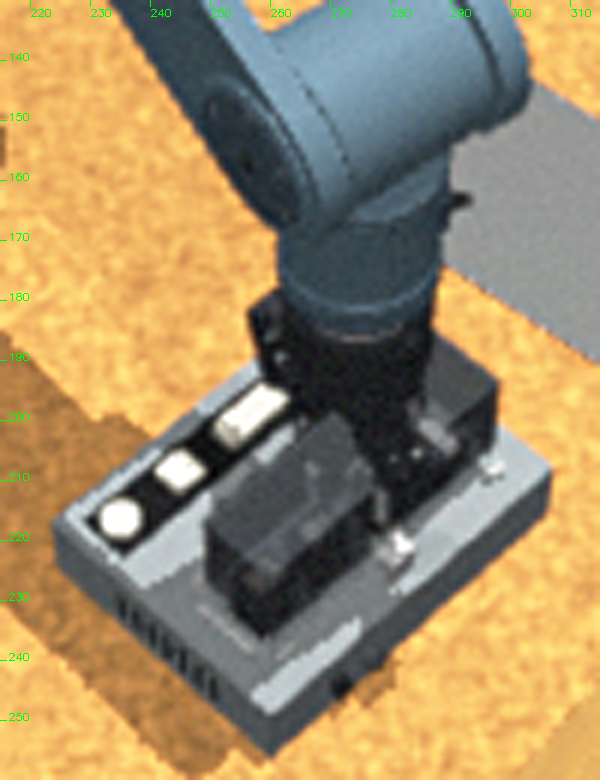

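The guard is aligned over the seat. Lowering gently.

```bash
python3 -m jog '[[[0,0,3],[0,0,0],0.3],[[0,0,6],[0,0,0],0.3],[[0,0,9],[0,0,0],0.3],[[0,0,12],[0,0,0],0.3],[[0,0,15],[0,0,0],0.3],[[0,0,15],[0,0,0],0.3]]'
python3 -m jog '[[[0,0,2],[0,0,0],0.3],[[0,0,4],[0,0,0],0.3],[[0,0,6],[0,0,0],0.3],[[0,0,8],[0,0,0],0.3],[[0,0,8],[0,0,0],0.3]]'
```

```text
time_s: 36.55
eef_pos: [0.5796, 0.0024, 0.0987]
eef_rot: [-0.0, 0.739, 0.674, -0.0]
wrist_force: [-0.8, 0.5, -1.7]
opening: 0.573
time_s: 36.97
eef_pos: [0.5797, 0.0024, 0.0917]
eef_rot: [-0.0, 0.738, 0.674, -0.0]
wrist_force: [-3.8, -0.3, 6.0]
opening: 0.579
```

Seated at the expected height. A slight press, release, then rise.

```bash
python3 -m jog '[[[0,0,1],[0,0,0],0.3],[[0,0,1],[0,0,0],0.7],[[0,0,0],[0,0,0],1],[[0,0,0],[0,0,0],1],[[0,0,0],[0,0,0],1],[[0,0,0],[0,0,0],1],[[0,0,0],[0,0,0],1],[[0,0,-10],[0,0,0],1],[[0,0,-30],[0,0,0],1],[[0,0,-55],[0,0,0],1],[[0,0,-80],[0,0,0],1],[[0,0,-95],[0,0,0],1],[[0,0,-95],[0,0,0],1]]'
python3 - <<'E'
from h import *
p,d=camera('scene'); crop(p,215,130,315,260,6,'pics/s17.png')
print(rows([*tw(-.056,-.085),.12],-.092), pose()[2]['q'].round(2))
E
```

```text
time_s: 38.05
eef_pos: [0.5825, 0.002, 0.1919]
eef_rot: [0.003, 0.738, 0.674, 0.002]
wrist_force: [0.6, -0.4, 0.5]
opening: 0.998
(array([-84.5, -94. ,  69.2]), array([0.0043, 0.0006, 0.0012])) [-0.2   0.25  1.65 -0.    1.24 -0.11]
```

View pics/s17.png

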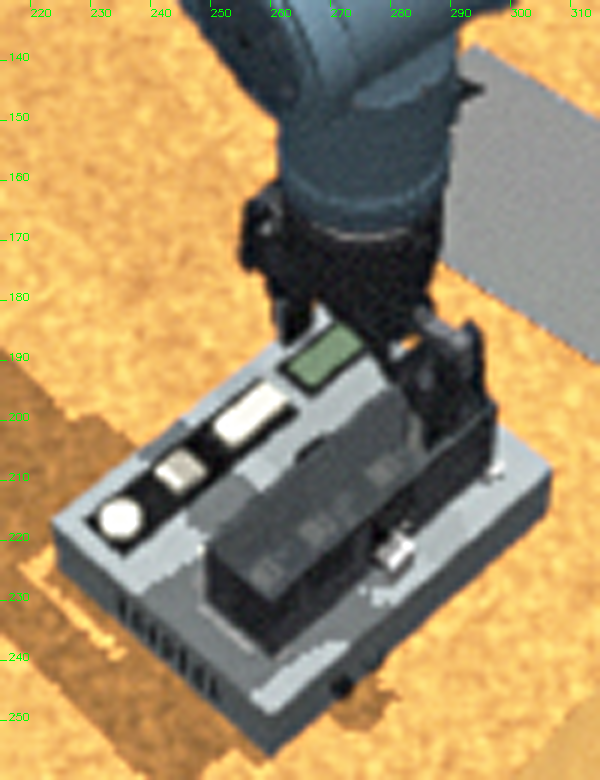

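The guard looks seated. I'll move over the power key with fingers shut and check the guard and catches from there.

```bash
python3 -m jog '[[[-10,-11,0],[0,0,0],1],[[-25,-28,0],[0,0,0],1],[[-45,-50,0],[0,0,0],0.5],[[-65,-72,0],[0,0,0],0],[[-80,-89,15],[0.004,0,0],0],[[-84.5,-94,40],[0.004,0,0],0],[[-84.5,-94,60],[0.004,0,0],0],[[-84.5,-94,69],[0.004,0,0],0],[[-84.5,-94,69],[0.004,0,0],0],[[-84.5,-94,69],[0.004,0,0],0],[[-84.5,-94,69],[0.004,0,0],0]]'
python3 - <<'E'
from h import *
P={}
for n in('scene','top'):
  p,d=camera(n); P[n]=p
  crop(p,*((215,130,315,260,6) if n=='scene' else (235,185,325,260,8)),f'pics/{n}18.png')
print(rows([*tw(-.056,-.085),.08],-.092))
E
```

```text
time_s: 39.02
eef_pos: [0.4812, -0.0736, 0.1211]
eef_rot: [0.001, 0.738, 0.675, 0.0]
wrist_force: [-0.5, -0.3, 0.3]
opening: 0.005
(array([ 0. , -1.2, 41.4]), array([0.0024, 0.0012, 0.0018]))
```

View pics/scene18.png

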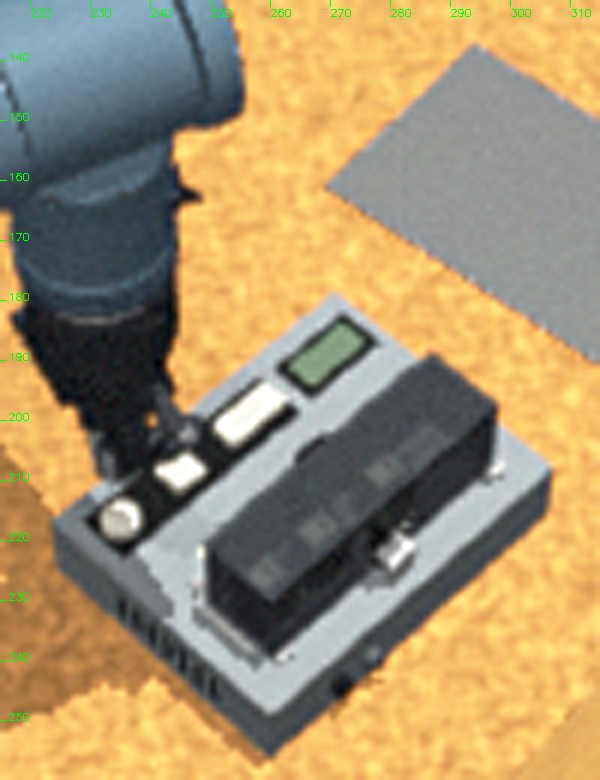

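View pics/top18.png

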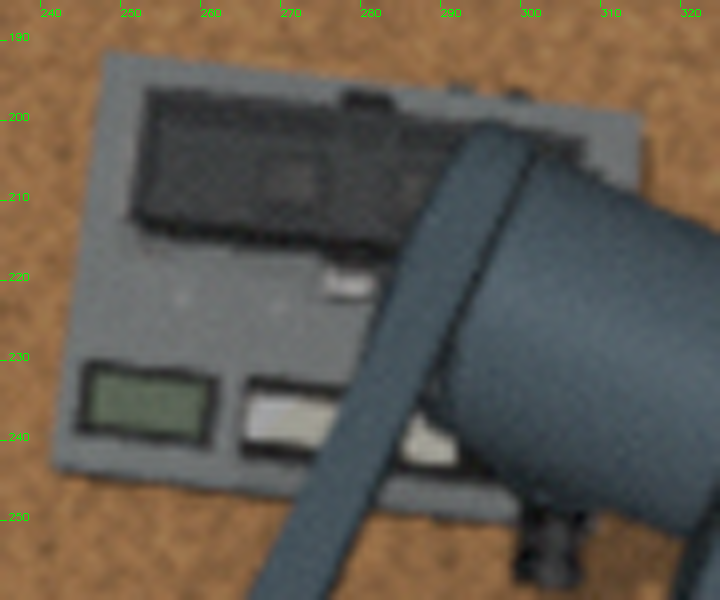

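The guard's corners and both pads line up with the first pictures: scene corner at (249,220.5) before and after, and both pads showing in the same place. It is fully on with the catches out. Pressing the power key.

```bash
python3 -m jog '[[[0,-1,15],[0.002,0.001,0],0],[[0,-1,30],[0.002,0.001,0],0],[[0,-1,40],[0.002,0.001,0],0],[[0,-1,44],[0.002,0.001,0],0],[[0,-1,46],[0.002,0.001,0],0],[[0,-1,46],[0.002,0.001,0],0],[[0,-1,46],[0.002,0.001,0],0]]'
python3 - <<'E'
from h import *
p,d=camera('scene'); crop(p,215,150,315,260,6,'pics/s19.png')
print(rows([*tw(-.056,-.085),.069],-.092))
E
```

```text
time_s: 39.7
eef_pos: [0.481, -0.0738, 0.076]
eef_rot: [0.001, 0.738, 0.675, 0.0]
wrist_force: [0.0, -0.1, 0.8]
opening: 0.003
(array([ 0.2, -0.8,  7.1]), array([0.0016, 0.0006, 0.0019]))
```

View pics/s19.png

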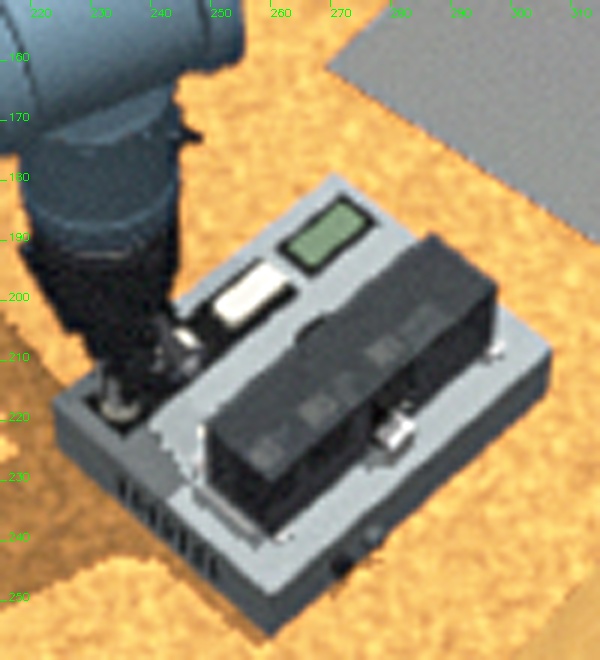

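The fingertips are just above the round key. Pressing.

```bash
python3 -m jog '[[[0,0,2],[0,0,0],0],[[0,0,4],[0,0,0],0],[[0,0,5],[0,0,0],0],[[0,0,6],[0,0,0],0],[[0,0,7],[0,0,0],0],[[0,0,7.5],[0,0,0],0],[[0,0,7.5],[0,0,0],0]]'
```

```text
time_s: 40.33
eef_pos: [0.4817, -0.0741, 0.0689]
eef_rot: [0.001, 0.738, 0.675, 0.001]
wrist_force: [2.3, -0.9, 4.3]
opening: 0.001
```

```bash
python3 -m jog '[[[0,0,0.5],[0,0,0],0],[[0,0,1.5],[0,0,0],0],[[0,0,1.5],[0,0,0],0]]'
python3 -m jog '[[[0,0,-5],[0,0,0],0],[[0,0,-12],[0,0,0],0],[[0,0,-20],[0,0,0],0],[[0,0,-25],[0,0,0],0],[[0,0,-25],[0,0,0],0]]'
python3 - <<'E'
from h import *
print(rows([*tw(-.056,-.040),.076],-.092))
E
```

```text
time_s: 40.58
eef_pos: [0.4818, -0.0741, 0.068]
eef_rot: [0.001, 0.738, 0.675, 0.001]
wrist_force: [-1.4, 0.6, 9.1]
opening: -0.003
time_s: 41.0
eef_pos: [0.4823, -0.0742, 0.0941]
eef_rot: [0.002, 0.738, 0.675, 0.001]
wrist_force: [0.9, -0.9, 0.1]
opening: 0.004
(array([45.5, -2. , 18.1]), array([0.0042, 0.0015, 0.0021]))
```

Power key fully bottomed (9 N at the stop). Next the range key.

```bash
python3 -m jog '[[[15,-1,0],[0.002,0,0],0],[[32,-1.5,0],[0.004,0,0],0],[[43,-2,0],[0.004,0.001,0.002],0],[[45.5,-2,0],[0.004,0.001,0.002],0],[[45.5,-2,5],[0.004,0.001,0.002],0],[[45.5,-2,13],[0.004,0.001,0.002],0],[[45.5,-2,18],[0.004,0.001,0.002],0],[[45.5,-2,18],[0.004,0.001,0.002],0],[[45.5,-2,18],[0.004,0.001,0.002],0]]'
python3 - <<'E'
from h import *
print(rows([*tw(-.056,-.040),.068],-.092))
E
```

```text
time_s: 41.75
eef_pos: [0.4839, -0.0291, 0.0752]
eef_rot: [-0.0, 0.739, 0.674, -0.001]
wrist_force: [0.1, 0.2, 0.6]
opening: -0.0
(array([0.4, 0.6, 7.2]), array([-0.0014,  0.0002, -0.0007]))
```

```bash
python3 -m jog '[[[0,0,2],[0,0,0],0],[[0,0,4],[0,0,0],0],[[0,0,5],[0,0,0],0],[[0,0,6],[0,0,0],0],[[0,0,7],[0,0,0],0],[[0,0,8],[0,0,0],0],[[0,0,8],[0,0,0],0]]'
python3 -m jog '[[[0,0,-5],[0,0,0],0],[[0,0,-12],[0,0,0],0],[[0,0,-20],[0,0,0],0],[[0,0,-25],[0,0,0],0],[[0,0,-25],[0,0,0],0]]'
python3 - <<'E'
from h import *
print(rows([*tw(-.056,.013),.076],-.092))
E
```

```text
time_s: 42.33
eef_pos: [0.4842, -0.0296, 0.068]
eef_rot: [-0.0, 0.739, 0.674, -0.001]
wrist_force: [-2.9, -2.2, 8.4]
opening: 0.003
time_s: 42.75
eef_pos: [0.4851, -0.0296, 0.0944]
eef_rot: [0.001, 0.739, 0.674, -0.0]
wrist_force: [0.6, 0.1, -0.2]
opening: -0.003
(array([53.8, -0.7, 18.3]), array([ 0.0013,  0.0013, -0.0003]))
```

```bash
python3 -m jog '[[[15,0,0],[0,0,0],0],[[35,0,0],[0,0,0],0],[[49,-0.5,0],[0,0,0],0],[[54,-0.5,0],[0.001,0,0],0],[[54,-0.5,5],[0.001,0.001,0],0],[[54,-0.5,13],[0.001,0.001,0],0],[[54,-0.5,18],[0.001,0.001,0],0],[[54,-0.5,18],[0.001,0.001,0],0],[[54,-0.5,18],[0.001,0.001,0],0]]'
python3 - <<'E'
from h import *
print(rows([*tw(-.056,.013),.068],-.092))
E
```

```text
time_s: 43.5
eef_pos: [0.489, 0.0236, 0.0755]
eef_rot: [-0.0, 0.739, 0.673, -0.001]
wrist_force: [0.4, -0.6, -0.2]
opening: -0.001
(array([0.4, 0.3, 7.5]), array([-0.0014,  0.0002, -0.0012]))
```

```bash
python3 -m jog '[[[0,0,2],[0,0,0],0],[[0,0,4],[0,0,0],0],[[0,0,5],[0,0,0],0],[[0,0,6],[0,0,0],0],[[0,0,7],[0,0,0],0],[[0,0,8.3],[0,0,0],0],[[0,0,8.3],[0,0,0],0]]'
python3 -m jog '[[[0,0,-5],[0,0,0],0],[[0,0,-20],[0,0,0],0],[[0,0,-45],[0,0,0],0],[[0,0,-75],[0,0,0],0],[[-10,-30,-110],[0,0,0],0],[[-20,-60,-140],[0,0,0],0],[[-40,-90,-150],[0,0,0],0],[[-60,-110,-150],[0,0,0],0],[[-80,-120,-150],[0,0,0],0],[[-80,-120,-150],[0,0,0],0],[[-80,-120,-150],[0,0,0],0],[[-80,-120,-150],[0,0,0],0]]'
python3 - <<'E'
from h import *
for n in('scene','top'):
  p,d=camera(n); cv2.imwrite(f'pics/{n}20f.png',cv2.cvtColor(p,cv2.COLOR_RGB2BGR))
  crop(p,*((215,150,315,260,6) if n=='scene' else (235,185,325,260,8)),f'pics/{n}20.png')
print(get_obs()['wrist_force'])
E
```

```text
time_s: 44.08
eef_pos: [0.4894, 0.0233, 0.068]
eef_rot: [0.0, 0.739, 0.673, -0.001]
wrist_force: [-3.7, -3.3, 8.8]
opening: -0.002
time_s: 45.08
eef_pos: [0.3629, -0.0448, 0.2182]
eef_rot: [-0.0, 0.739, 0.673, -0.0]
wrist_force: [0.1, 0.7, 0.4]
opening: 0.002
[0.34957732 0.84008142 0.23801295]
```

View pics/scene20.png

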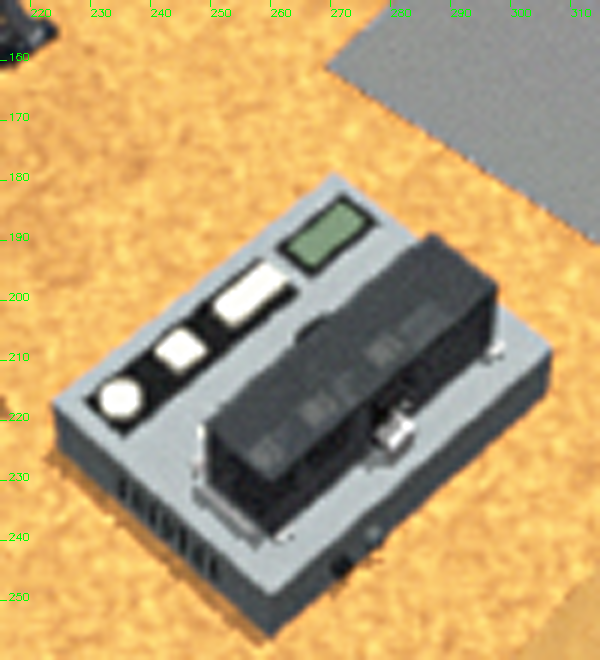

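View pics/top20.png

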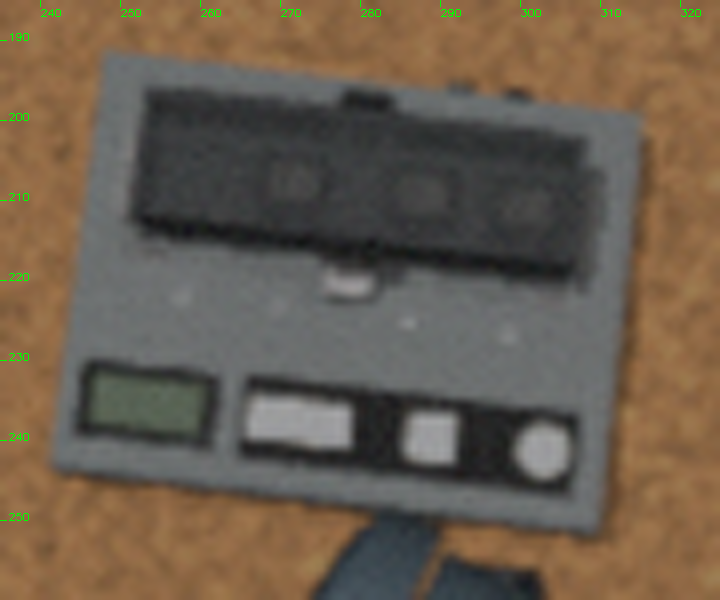

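View pics/scene20f.png

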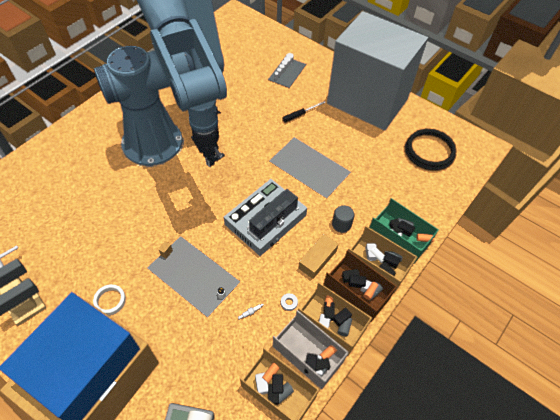

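Guard on, keys up, other objects unmoved and the arm clear. One depth comparison of the guard against the start, then hand in.

Run:
```python
from h import *
p,d=camera('scene'); d0=np.load('scene_d.npy')
C,C0=cloud('scene',d),cloud('scene',d0)
P=proj('scene',[(*tw(.035+x,y),.112) for x in(-.015,0,.015) for y in(-.07,-.04,.04,.07)]+[(*tw(.035-.03,0),.1),(*tw(.035+.032,0),.104)]).round().astype(int)
for u,v in P: print(C[v,u,2].round(4),C0[v,u,2].round(4))
p,d=camera('top'); g=cv2.imread('pics/top0.png'); a=cv2.cvtColor(p,cv2.COLOR_RGB2GRAY)[185:240,240:320]; b=cv2.cvtColor(g,cv2.COLOR_BGR2GRAY)[185:240,240:320]
print(cv2.phaseCorrelate(a.astype(float),b.astype(float)), [ (r, np.abs(a.astype(int)-b)[r].max()) for r in (10,12,14,34,36)])
```

```text
0.1112 0.1176
0.1082 0.1174
0.112 0.1092
0.1173 0.1093
0.1104 0.1083
0.1166 0.1146
0.1157 0.1185
0.1094 0.1137
0.1126 0.1124
0.1096 0.1139
0.1103 0.1157
0.1123 0.1113
0.1124 0.1139
0.1053 0.1074
((-0.031592249803836125, 0.2358316656424826), 0.9474956609455699) [(10, np.int64(14)), (12, np.int64(29)), (14, np.int64(32)), (34, np.int64(34)), (36, np.int64(21))]
```

```bash
python3 -c "
from bench import *
print(hand_in())"
```

```text
the job is handed in; nothing more can be done
None
```

The job is done and handed in at about 45 s on the robot's clock. `hand_in()` reported no verdict.

- **Guard off:** I squeezed the catches, lifted the guard off and set it upright on the free mat.
- **Relays:** Three were present. I plugged them into the sockets at y = +26, −26 and −66 mm. Each one bottomed out at the height I expected, under 18–24 N.
- **Guard on:** I lowered it squeezed onto its seat and let go. It came down to within about 0.1 mm of the height I expected.
- **Keys:** I pressed power, then range, then start. Each went to its stop, at about 8–9 N.

**Last checks:**
- The camera pictures show the guard back in its original place with both push pads out. The three relays are visible under it, the keys are up, and the other things on the bench look unmoved. The arm is clear of everything.
- The depth readings are noisy by a few mm, and their mean puts the guard's top at 0.112 m, as it should be. The before-and-after pictures differ by about 0.24 pixel (about 0.5 mm), which is within the guard's play.
- I judged the catches and keys only from pictures, heights and forces, because the joint values can't be read.

No check failed.

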